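Fasten the quick-turn lid screws of a vivarium control box with a T-key

TASK

Fasten the lid of the grey control box: pick up the T-key by its shank, stand it blade down in one of the two lid screws and let go, then take it again by its crossbar and, turning it only by the crossbar, turn each screw clockwise fully home without wrenching it past the stop. Then put the key blade down into the open blue tub, and leave everything else standing where it is.

Things in the scene. Friction and masses are not known exactly. Their poses are not given: they have to be found in the camera images.
- control_box: Control box fixed to the shelf: grey base 110 mm (x) by 180 mm (y), top face 80 mm above the shelf. Origin: centre of its underside; z up, +x away from the screws. The clear window shows the modules inside; along the near edge (-x side) runs an opaque grey strip with a screw well at each end, at x -36.5 mm, y +66 and -66 mm.
- mouth_left (a point): Centre of the mouth of screw_left's well, level with the box top. The well is a vertical hole 13.5 mm wide with a 5 mm deep 45 degree countersink (mouth 23.5 mm). The white screw head is at its bottom: head top 19 mm, slot floor 24.5 mm below the box top. Two short black marks beside the well show the slot's direction when the screw is home.
- mouth_right (a point): The same for screw_right, at the box's -y end.
- screw_left (a joint): Captive quick-turn lid screw with a straight slot, in the well at the box's +y end. Angle in rad, growing clockwise seen from above: 0 = open (slot along box x), 1.571 = home at a hard stop (slot along box y, in line with the marks). Steady friction about 0.06 N m; stays where it is left, does not rise or sink; at the stop the torque climbs well above that.
- screw_right (a joint): The same screw in the well at the box's -y end.
- screw_left_slot (a point): Centre of the slot floor of screw_left, on its vertical axis, 55.5 mm above the shelf; x runs along the slot, z up. Slot 4.5 mm wide, 5.5 mm deep, across the whole white head. With the play in slot and fingers the key turns some 0.2 to 0.3 rad further than the screw does.
- screw_right_slot (a point): The same for screw_right.
- key: T-key, 129 mm long, about 120 g: round steel shank 12 mm thick, orange crossbar at one end, flat blade at the other. Origin: on the shank axis at its centre of mass, 69 mm from the blade's end. x runs along the shank to the blade, y along the crossbar. It starts lying on the shelf, crossbar flat, blade away from the robot, axis 8 mm above the shelf (1.5 degrees down to the blade).
- key_bar (a point): Centre of the key's crossbar, 53 mm from the key's origin; bar 72 mm long (along y), 18 mm thick (z), 14 mm along the shank (x). Axes as key.
- key_tip (a point): Centre of the end of the key's blade. Blade 12 mm wide (along z, so square to the crossbar), 2.5 mm thick (y), 6 mm long. Axes as key.
- tub: Open blue plastic tub, loose, 180 mm (x) by 130 mm (y) by 90 mm high, walls and floor 4 mm. Origin: centre of its underside, z up.
- hide_rock: Grey resin hide rock, about 150 mm across and 58 mm high; bystander. Origin: centre of the main dome's underside.
- funnel: Black plastic funnel standing mouth down, 110 mm across, 115 mm high; bystander. Origin: centre of its underside.
- coasters: Stack of five round wooden coasters, 96 mm across, 37.5 mm high in all, between the robot and the box; bystander (one piece). Origin: centre of its underside.
- ladle: Steel ladle lying with its bowl upright, bowl 90 mm across, handle 230 mm long along its +y; bystander. Origin: centre of the bowl's underside.

How it is judged:
By the outcome, as a careful person would: the job done as asked, in the order asked, and still so for the second after the job is handed in, with the robot touching nothing.
It also fails if it takes over 72 s, if anything falls off the work surface, if the arm or the gripper's body presses on something with over 40 N, if the wrist force passes 120 N, or if a joint passes its speed limit or range.

ROBOT

A 7-joint arm with a two-finger parallel gripper is mounted at the origin on the work surface. World frame = base frame: x ahead of the robot, y to its left, z up, the work surface at z = 0. Lengths are in m, angles in rad, forces in N, time in s.
With the tool pointing down it reaches from about 0.4 to 0.85 m from the base axis. Payload 10.4 kg.
Tool frame: the origin (TCP) lies at the very end of the fingers, on their centre line; the grasp point (between the pads) lies 19 mm behind it; z points along the fingers, y is the line along which they close (so a half turn about z gives the same grasp; the last joint's range is limited). The gripper opens to 87 mm and grips with 3 to 60 N. Pads are 19 mm wide; open, the fingers measure 117 mm over their backs; the gripper's body (75 mm by 190 mm) begins 51 mm behind the grasp point.
Start: joints at [1.154, 0.332, -0.065, 1.46, 0.022, 1.35, -0.088], TCP at [0.24, -0.577, 0.223] pointing down, gripper open.
Joint ranges: [-2.6, 2.6], [-0.5, 2.12], [-1.47, 1.34], [0.16, 2.42], [-1.27, 4.41], [0.06, 2.06], [-2.6, 2.6]. Speed limits (rad/s): [2.22, 2.22, 2.79, 2.79, 3.14, 3.14, 3.14].

INTERFACE

Orientations are given as a unit quaternion [x, y, z, w].
In Python, from bench import * gives the robot as it stands.
- The arm moves only by the tool carry_out, never from a script. Its argument "deltas" is a list of rows, each an object with "hand": the finger opening in mm, from 0 to 87; "dp": the shift along the tool's x, y, z each as a share of 250 mm, from -1 to 1, a list of three; "spin": the turn about the tool's z as a share of pi rad, from -1 to 1. In form: [{"hand": hand, "dp": [dx, dy, dz], "spin": spin}, ...]. A call has 1 to 20 rows; each row is the pose to reach, as a shift and turn from the pose commanded when the call began, along the tool's axes at that moment, turning the shorter way round; what a row does not reach only later rows make up. A row lasts 1/10 s, in which the tool goes at most 50 mm and 8.59 degrees, less where a joint would pass 70% of its speed; a pose out of reach is approached as far as the arm can. A call with a number of a shift or a turn outside -1 to 1 is refused whole. A call with a gripper value outside its range is refused whole. The fingers move at their own pace and stop on an object; "force" is the grip in N (left out, the last holds). Time passes only in rows, so rows that repeat a pose let the fingers close. It gives the time, the measured TCP pose, the force, the opening and the grip force at its end, in the units of the state.
- read_state(): the state, without advancing time (a new reading comes with each control period).
- camera(name): name is "scene" or "side" or "wrist"; returns the picture (420x560x3 uint8, red, green, blue); there is no depth.
- get_calibration(name): a dict with "fx", "fy", "cx", "cy" (pixels), "R" (3x3) and "t" (3): a world point X has camera coordinates R X + t; the wrist camera has in their place "mount" (4x4, takes a point from camera to tool coordinates, whose origin is the TCP and whose axes are the flange's). Camera axes: x right, y down, z forward; pixel columns grow to the right and rows downward; lengths in m; the calibration is good to about 2 mm. A picture is of the moment at which its call begins: read the wrist's pose just before it. get_calibration takes no time and is no camera call.
- close_job(): hands the job in; it is judged then, once.
The state is a dict: "time": time; "joint_positions": joint angles; "joint_vel": joint speeds; "joint_torque": joint torques, N m; "ee_pos": TCP position; "eef_rot": TCP orientation; "ft_force": force on the tool from outside, world axes, zero at the start; "torque": the same for the moment, N m; "width": finger opening in m; "grip_force": force on a finger pad.
Only numpy, scipy, OpenCV 4.12 (cv2) and the standard library are available. Lean on these libraries where they do the work, as an engineer would, in place of code of your own. Each camera call takes 0.05 s, during which the arm holds its last target. There are 200 camera calls.

## Working session

There is one attempt and no reset: what is moved stays moved. The work goes in short steps, Python scripts to look and compute and a tool call to move; the robot and the scene stay as the last step left them, time stands still between calls to the robot, and variables do not carry over. Pictures are saved under pics/ and viewed, at most 10 in all, crops included, and the job is handed in when it is done.

Besides the shell and the picture viewer there is one more tool, called after "Request:" as a command line: name --argument value ..., lists and objects as JSON in quotes. carry_out: Moves the arm, as the interface text tells. Its arguments: {"type":"object","properties":{"deltas":{"type":"array","items":{"type":"object","properties":{"hand":{"type":"number"},"dp":{"type":"array","items":{"type":"number","minimum":-1,"maximum":1}},"spin":{"type":"number","minimum":-1,"maximum":1}}}},"force":{"type":"number"}},"required":["deltas"]}

```bash
mkdir -p pics; python3 - <<'E'
from bench import *
import cv2
s=read_state();print({k:s[k] for k in('time','ee_pos','eef_rot','width','ft_force')})
for n in("scene","side","wrist"):
    cv2.imwrite(f"pics/{n}0.png",cv2.resize(camera(n)[:,:,::-1],(800,600),interpolation=cv2.INTER_CUBIC))
    print(n,get_calibration(n))
E
```

```text
{'time': 0.0, 'ee_pos': array([ 0.23967073, -0.57679202,  0.22174042]), 'eef_rot': array([ 9.80672400e-01,  1.95655603e-01, -1.75886548e-04, -7.05120272e-04]), 'width': 0.08705776963831593, 'ft_force': array([ 0.29252981, -0.22650063, -1.26972083])}
scene {'fx': 397.8221966980854, 'fy': 397.8221966980854, 'cx': 280.16774666151673, 'cy': 212.86339740668035, 'R': array([[ 0.06363323,  0.99769868,  0.02341293],
       [ 0.57205961, -0.01724236, -0.8200308 ],
       [-0.81773995,  0.0655748 , -0.5718403 ]]), 't': array([-0.0230169 , -0.26398371,  1.35151427])}
side {'fx': 387.91653162316123, 'fy': 387.91653162316123, 'cx': 275.2892284523721, 'cy': 209.37814534501493, 'R': array([[ 0.97752658, -0.21052928, -0.0109185 ],
       [-0.1338931 , -0.58001806, -0.80352454],
       [ 0.16283252,  0.7869285 , -0.59517149]]), 't': array([-0.56932757,  0.15413445,  0.94465772])}
wrist {'fx': 369.7937178556944, 'fy': 369.7937178556944, 'cx': 275.68568749030726, 'cy': 207.97309053900938, 'mount': array([[-2.84946544e-05, -9.58105861e-01, -2.86414314e-01,
         8.05911644e-02],
       [ 9.99999975e-01, -9.11242171e-05,  2.05338874e-04,
         1.10836058e-03],
       [-2.22835659e-04, -2.86414300e-01,  9.58105839e-01,
        -1.62125199e-01],
       [ 0.00000000e+00,  0.00000000e+00,  0.00000000e+00,
         1.00000000e+00]])}
```

View pics/scene0.png

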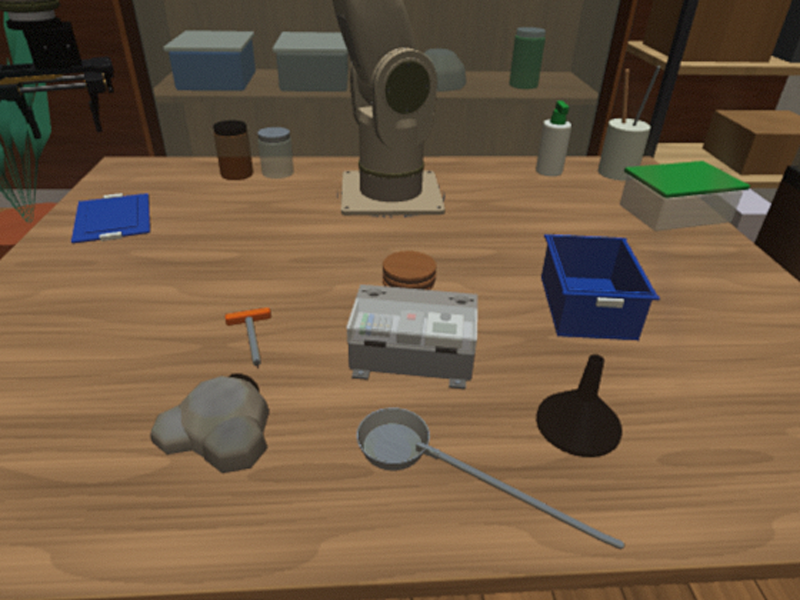

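View pics/side0.png

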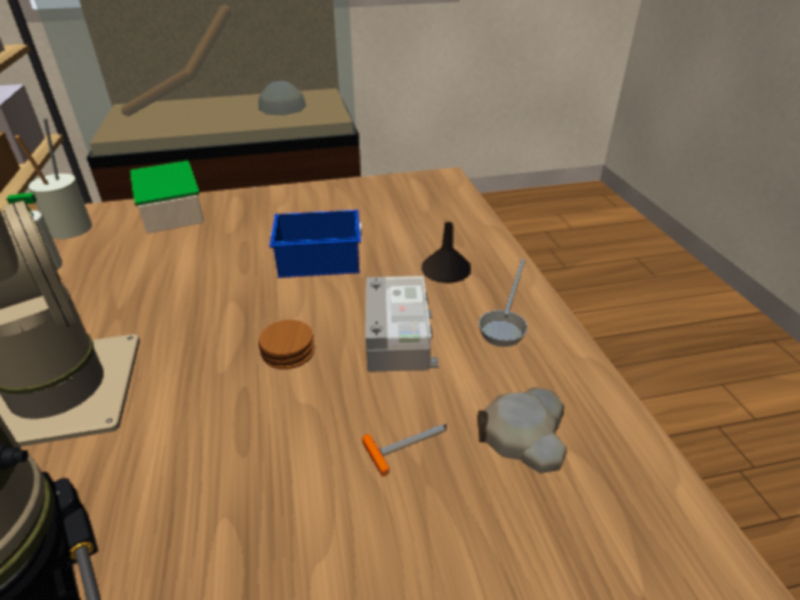

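The scene view shows the key bar at about (248,317) and its tip at (257,363). The wells are at (374,292) and (461,300), with the tub at right and the coasters at (409,268). In the side view the bar is at (375,454), the tip at (445,427), and the wells at (376,286) and (376,328).

```bash
cat > h.py <<'E'
from bench import *
import numpy as np, cv2
from scipy.spatial.transform import Rotation as Rn
S=560/800
def ray(cal,px,Rw=None,tw=None):
    R,t=(cal['R'],cal['t']) if Rw is None else (Rw,tw)
    d=R.T@np.array([(px[0]-cal['cx'])/cal['fx'],(px[1]-cal['cy'])/cal['fy'],1]); return -R.T@t,d
def onz(cal,px,z,*a):
    o,d=ray(cal,px,*a); return o+d*(z-o[2])/d[2]
def wristRt(s):
    c=get_calibration('wrist');T=np.eye(4);T[:3,:3]=Rn.from_quat(s['eef_rot']).as_matrix();T[:3,3]=s['ee_pos']
    M=np.linalg.inv(T@c['mount']);return M[:3,:3],M[:3,3]
def wz(s,px,z): return onz(get_calibration('wrist'),np.array(px),z,*wristRt(s))
def proj(cal,X,R=None,t=None):
    R,t=(cal['R'],cal['t']) if R is None else (R,t);c=R@np.array(X)+t;return np.array([cal['fx']*c[0]/c[2]+cal['cx'],cal['fy']*c[1]/c[2]+cal['cy']])
def togo(s,target,yaw=None):
    R=Rn.from_quat(s['eef_rot']).as_matrix(); dp=R.T@(np.array(target)-s['ee_pos'])/0.25
    y0=np.arctan2(R[1,1],R[0,1]);print('dp',dp.round(4),'yaw of tool y deg',np.degrees(y0).round(2))
    if yaw is not None:
        a=np.radians(yaw)-y0; a=(a+np.pi/2)%np.pi-np.pi/2; print('spin(+ is cw from above)',(-a/np.pi).round(4),'j7',s['joint_positions'][6])
def snap(n,name,crop=None):
    s=read_state();im=camera(n)[:,:,::-1]
    if crop: u0,v0,u1,v1=crop;im=im[v0:v1,u0:u1]
    k=min(800/im.shape[1],600/im.shape[0]);cv2.imwrite(f'pics/{name}.png',cv2.resize(im,None,fx=k,fy=k,interpolation=cv2.INTER_CUBIC));print('scale',k);return s
E
python3 - <<'E'
from h import *
sc,sd=get_calibration('scene'),get_calibration('side')
for n,a,b,z in [('bar',(248,317),(375,454),.009),('tip',(257,363),(445,427),.007),('wellR',(374,292),(376,328),.08),('wellL',(461,300),(376,286),.08),('coast',(409,258),(286,336),.0375),('tubc1',(546,238),(275,243),.09),('tubc2',(634,237),(273,216),.09),('tubc3',(653,293),(358,212),.09),('tubc4',(552,292),(359,240),.09)]:
    print(n,onz(sc,np.array(a)*S,z).round(3),onz(sd,np.array(b)*S,z).round(3))
s=read_state();print(s['joint_positions']);togo(s,[.53,-.25,.22],0)
E
```

```text
bar [ 0.503 -0.256  0.009] [ 0.5   -0.257  0.009]
tip [ 0.615 -0.226  0.007] [ 0.615 -0.229  0.007]
wellR [ 0.543 -0.053  0.08 ] [ 0.541 -0.055  0.08 ]
wellL [0.568 0.076 0.08 ] [0.565 0.067 0.08 ]
coast [0.37  0.014 0.037] [0.388 0.01  0.037]
tubc1 [0.396 0.251 0.09 ] [0.386 0.253 0.09 ]
tubc2 [0.396 0.409 0.09 ] [0.387 0.375 0.09 ]
tubc3 [0.572 0.366 0.09 ] [0.577 0.349 0.09 ]
tubc4 [0.565 0.213 0.09 ] [0.559 0.225 0.09 ]
[ 1.1544367   0.33269481 -0.06473131  1.46074289  0.02157209  1.34989301
 -0.08848711]
dp [ 1.574  -0.7619  0.0086] yaw of tool y deg -67.44
spin(+ is cw from above) -0.3746 j7 -0.08848711197867697
```

Request:
carry_out --deltas '[{"hand": 60, "dp": [1, -0.5, 0.1], "spin": 0.05}, {"hand": 60, "dp": [1, -0.5, 0.1], "spin": 0.05}, {"hand": 60, "dp": [1, -0.5, 0.1], "spin": 0.05}, {"hand": 60, "dp": [1, -0.5, 0.1], "spin": 0.05}, {"hand": 60, "dp": [1, -0.5, 0.1], "spin": 0.05}, {"hand": 60, "dp": [1, -0.5, 0.1], "spin": 0.05}, {"hand": 60, "dp": [1, -0.5, 0.1], "spin": 0.05}]'

```text
time: 0.85
ee_pos: [0.4263, -0.3607, 0.1971]
eef_rot: [0.993, 0.122, 0.001, -0.001]
ft_force: [-0.5, -0.3, -0.0]
width: 0.0604
grip_force: 0.0
```

```bash
python3 -c "
from h import *
s=read_state();print(s['time'],s['ee_pos'],s['ft_force']);togo(s,[.55,-.244,.2],-75.6)"
```

```text
0.85 [ 0.42632404 -0.36069996  0.19708534] [-0.47892673 -0.25173197 -0.0081252 ]
dp [ 0.5931 -0.333  -0.0103] yaw of tool y deg -75.97
spin(+ is cw from above) -0.0021 j7 -0.7418077127471238
```

Request:
carry_out --deltas '[{"hand": 60, "dp": [0.59, -0.33, 0], "spin": 0}, {"hand": 60, "dp": [0.59, -0.33, 0], "spin": 0}, {"hand": 60, "dp": [0.59, -0.33, 0], "spin": 0}, {"hand": 60, "dp": [0.59, -0.33, 0], "spin": 0}, {"hand": 60, "dp": [0.59, -0.33, 0], "spin": 0}, {"hand": 60, "dp": [0.59, -0.33, 0], "spin": 0}]'

```text
time: 1.45
ee_pos: [0.5461, -0.252, 0.1972]
eef_rot: [0.993, 0.118, -0.0, 0.0]
ft_force: [-0.8, -0.5, -0.8]
width: 0.0598
grip_force: 0.0
```

```bash
python3 -c "
from h import *
s=snap('wrist','w1');print(s['time'],s['ee_pos'],s['eef_rot'],s['joint_vel'].round(2));
im=cv2.imread('pics/w1.png');h=cv2.cvtColor(im,cv2.COLOR_BGR2HSV)
m=cv2.inRange(h,(3,170,120),(14,255,255));n,l,st,c=cv2.connectedComponentsWithStats(m);print(st[1:][st[1:,4]>500],c[1:][st[1:,4]>500])
"
```

```text
scale 1.4285714285714286
1.45 [ 0.54613232 -0.25201485  0.19717125] [ 9.93035213e-01  1.17816806e-01 -4.95850739e-04  1.44495131e-04] [ 0.02 -0.01  0.02  0.01  0.   -0.    0.  ]
[] []
```

View pics/w1.png

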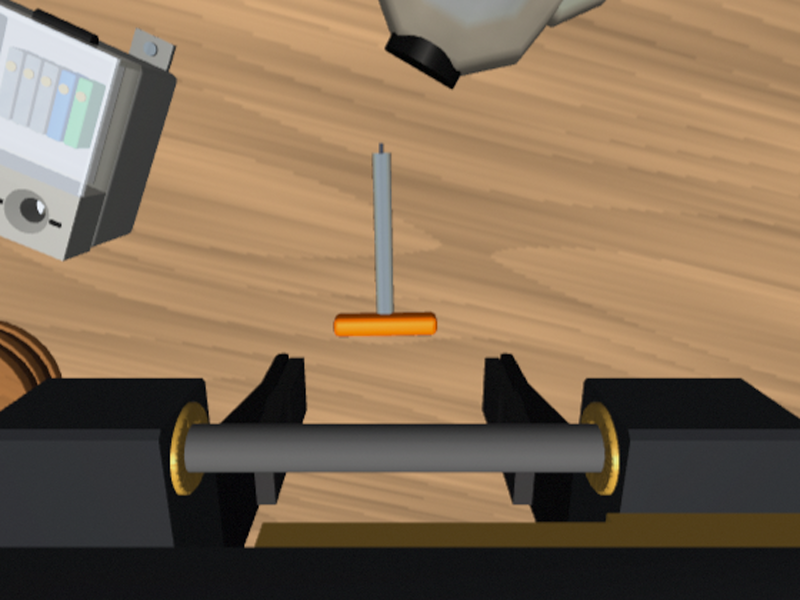

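The wrist view shows the bar centre at (385,324), the blade tip at (380,147) and the right well at about (26,209).

```bash
python3 -c "
from h import *
s=read_state()
b=wz(s,np.array((385,322))*S,.014);t=wz(s,np.array((380.5,146))*S,.008);w=wz(s,np.array((27,209))*S,.08)
d=(t-b)[:2];L=np.hypot(*d);d/=L;print(b,t,L,np.degrees(np.arctan2(d[1],d[0])),'well',w)
g=b[:2]+d*.0525;print(g);togo(s,[*g,.003],np.degrees(np.arctan2(d[1],d[0]))-90)"
```

```text
[ 0.50488641 -0.25720276  0.014     ] [ 0.61819303 -0.2276321   0.008     ] 0.11710171940746619 14.626750423419509 well [ 0.54527539 -0.05557024  0.08      ]
[ 0.55568496 -0.2439454 ]
dp [ 0.048  -0.0253  0.7771] yaw of tool y deg -76.55
spin(+ is cw from above) -0.0065 j7 -1.0499685221568476
```

Request:
carry_out --deltas '[{"hand": 40, "dp": [0.039, -0.025, 0.3], "spin": -0.006}, {"hand": 40, "dp": [0.039, -0.025, 0.6], "spin": -0.006}, {"hand": 40, "dp": [0.039, -0.025, 0.7], "spin": -0.006}, {"hand": 40, "dp": [0.039, -0.025, 0.75], "spin": -0.006}, {"hand": 40, "dp": [0.039, -0.025, 0.773], "spin": -0.006}, {"hand": 40, "dp": [0.039, -0.025, 0.773], "spin": -0.006}, {"hand": 10, "dp": [0.039, -0.025, 0.773], "spin": -0.006}, {"hand": 10, "dp": [0.039, -0.025, 0.773], "spin": -0.006}, {"hand": 10, "dp": [0.039, -0.025, 0.773], "spin": -0.006}, {"hand": 10, "dp": [0.039, -0.025, 0.773], "spin": -0.006}, {"hand": 10, "dp": [0.039, -0.025, 0.773], "spin": -0.006}, {"hand": 10, "dp": [0.039, -0.025, 0.773], "spin": -0.006}]' --force 15

```text
time: 2.7
ee_pos: [0.5549, -0.2426, 0.0046]
eef_rot: [0.992, 0.127, 0.0, 0.0]
ft_force: [-1.4, 0.3, 2.5]
width: 0.0115
grip_force: 15.0
```

```bash
python3 -c "
from h import *
s=read_state();togo(s,[.52,-.115,.2])"
```

```text
dp [-0.0059 -0.5291 -0.7817] yaw of tool y deg -75.35
```

Request:
carry_out --deltas '[{"hand": 10, "dp": [0, 0, -0.1], "spin": 0}, {"hand": 10, "dp": [0, 0, -0.3], "spin": 0}, {"hand": 10, "dp": [0, 0, -0.5], "spin": 0}, {"hand": 10, "dp": [0, -0.2, -0.7], "spin": 0}, {"hand": 10, "dp": [0, -0.4, -0.78], "spin": 0}, {"hand": 10, "dp": [0, -0.53, -0.78], "spin": 0}, {"hand": 10, "dp": [0, -0.53, -0.78], "spin": 0}, {"hand": 10, "dp": [0, -0.53, -0.78], "spin": 0}]'

```text
time: 3.5
ee_pos: [0.5213, -0.113, 0.1999]
eef_rot: [0.992, 0.129, 0.0, 0.0]
ft_force: [-0.8, -1.8, -1.0]
width: 0.0113
grip_force: 15.0
```

```bash
python3 -c "
from h import *
s=snap('wrist','w2');print(s['time'],s['ee_pos'],s['eef_rot'],s['joint_vel'].round(2),s['ft_force'])
np.save('w2s.npy',np.r_[s['ee_pos'],s['eef_rot']])"
```

```text
scale 1.4285714285714286
3.5 [ 0.52130221 -0.11296826  0.19990407] [9.91657218e-01 1.28901435e-01 4.59092674e-04 4.13342582e-04] [ 0.03  0.03  0.05 -0.01  0.02 -0.    0.01] [-0.76987778 -1.75493121 -0.95334573]
```

View pics/w2.png

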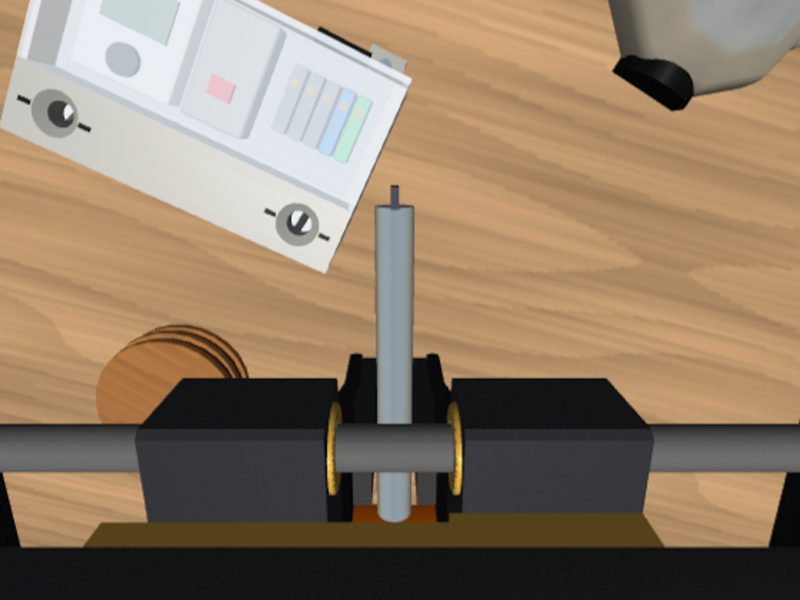

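The wells are centred at (54,113) and (297,224), both slots lie across the box edge (open), and the key is held along the image's vertical at column 395.

```bash
python3 -c "
from h import *
q=np.load('w2s.npy');s={'ee_pos':q[:3],'eef_rot':q[3:]}
L=wz(s,np.array((53.7,113.3))*S,.08);Rr=wz(s,np.array((297,224.3))*S,.08);d=(L-Rr)[:2];print(L,Rr,np.hypot(*d),np.degrees(np.arctan2(d[1],d[0])))
for p in((2,128),(327,272),(410,80)):print(wz(s,np.array(p)*S,.08))
tip=wz(s,np.array((394.5,187))*S,.203);print('tip',tip,(Rn.from_quat(s['eef_rot']).as_matrix().T@(tip-s['ee_pos'])))
yb=d/np.hypot(*d);xb=np.array([yb[1],-yb[0]]);c=(L+Rr)[:2]/2;print('yb',yb,'xb',xb,'edge mid',c-xb*.0185)
"
```

```text
[0.56793666 0.07581804 0.08      ] [ 0.5442728  -0.05434859  0.08      ] 0.13230014799295686 79.6963457385306
[0.55406037 0.10065797 0.08      ]
[ 0.52273956 -0.0756636   0.08      ]
[ 0.62897274 -0.09385249  0.08      ]
tip [ 0.58652454 -0.09685124  0.203     ] [ 0.06717774  0.00109568 -0.0030409 ]
yb [0.17886497 0.98387363] xb [ 0.98387363 -0.17886497] edge mid [0.53790307 0.01404373]
```

```bash
cat >> h.py <<'E'
WL=np.array([.5679,.0758]);WR=np.array([.5443,-.0543]);yb=np.array([.17886,.98387]);xb=np.array([.98387,-.17886]);BC=(WL+WR)/2
E
python3 -c "
from h import *
s=read_state();P=BC-xb*.0185-yb*.04-xb*.032;togo(s,[*P,.115],79.7)"
```

```text
dp [ 0.0116 -0.3904  0.3369] yaw of tool y deg -75.33
spin(+ is cw from above) 0.1387 j7 -1.2390642097473898
```

Request:
carry_out --deltas '[{"hand": 10, "dp": [0.01, -0.39, 0], "spin": -0.861}, {"hand": 10, "dp": [0.01, -0.39, 0], "spin": -0.861}, {"hand": 10, "dp": [0.01, -0.39, 0], "spin": -0.861}, {"hand": 10, "dp": [0.01, -0.39, 0], "spin": -0.861}, {"hand": 10, "dp": [0.01, -0.39, 0], "spin": -0.861}, {"hand": 10, "dp": [0.01, -0.39, 0], "spin": -0.861}, {"hand": 10, "dp": [0.01, -0.39, 0], "spin": -0.861}, {"hand": 10, "dp": [0.01, -0.39, 0], "spin": -0.861}, {"hand": 10, "dp": [0.01, -0.39, 0], "spin": -0.861}, {"hand": 10, "dp": [0.01, -0.39, 0], "spin": -0.861}, {"hand": 10, "dp": [0.01, -0.39, 0], "spin": -0.861}, {"hand": 10, "dp": [0.01, -0.39, 0], "spin": -0.861}, {"hand": 10, "dp": [0.01, -0.39, 0], "spin": -0.861}, {"hand": 10, "dp": [0.01, -0.39, 0], "spin": -0.861}, {"hand": 10, "dp": [0.01, -0.39, 0.1], "spin": -0.861}, {"hand": 10, "dp": [0.01, -0.39, 0.2], "spin": -0.861}, {"hand": 10, "dp": [0.01, -0.39, 0.3], "spin": -0.861}, {"hand": 10, "dp": [0.01, -0.39, 0.337], "spin": -0.861}, {"hand": 10, "dp": [0.01, -0.39, 0.337], "spin": -0.861}, {"hand": 10, "dp": [0.01, -0.39, 0.337], "spin": -0.861}]'

```text
time: 5.55
ee_pos: [0.4993, -0.0205, 0.115]
eef_rot: [0.093, 0.996, 0.0, -0.0]
ft_force: [-0.1, 0.4, -0.8]
width: 0.0112
grip_force: 15.0
```

```bash
python3 -c "
from h import *
s=read_state();print(s['time'],s['ft_force'])
for e,h in((.032,-.006),(.013,.013)):
  P=BC-xb*.0185-yb*.04-xb*e;togo(s,[*P,.0766-h],79.7)"
```

```text
5.55 [-0.1317626   0.37818093 -0.8019624 ]
dp [0.0007 0.0035 0.1296] yaw of tool y deg 79.29
spin(+ is cw from above) -0.0023 j7 1.2240703244916988
dp [-0.0754  0.004   0.2055] yaw of tool y deg 79.29
spin(+ is cw from above) -0.0023 j7 1.2240703244916988
```

Request:
carry_out --deltas '[{"hand": 10, "dp": [0, 0.003, 0.06], "spin": 0}, {"hand": 10, "dp": [0, 0.003, 0.1], "spin": 0}, {"hand": 10, "dp": [0, 0.003, 0.13], "spin": 0}, {"hand": 10, "dp": [-0.005, 0.003, 0.143], "spin": 0}, {"hand": 10, "dp": [-0.01, 0.003, 0.156], "spin": 0}, {"hand": 10, "dp": [-0.0144, 0.003, 0.169], "spin": 0}, {"hand": 10, "dp": [-0.022, 0.003, 0.178], "spin": 0}, {"hand": 10, "dp": [-0.03, 0.003, 0.188], "spin": 0}, {"hand": 10, "dp": [-0.039, 0.003, 0.197], "spin": 0}, {"hand": 10, "dp": [-0.047, 0.003, 0.2], "spin": 0}, {"hand": 10, "dp": [-0.055, 0.003, 0.203], "spin": 0}, {"hand": 10, "dp": [-0.0624, 0.003, 0.205], "spin": 0}, {"hand": 10, "dp": [-0.07, 0.003, 0.2055], "spin": 0}, {"hand": 10, "dp": [-0.076, 0.003, 0.2055], "spin": 0}, {"hand": 10, "dp": [-0.076, 0.003, 0.2055], "spin": 0}]' --force 8

```text
time: 7.05
ee_pos: [0.5166, -0.022, 0.0629]
eef_rot: [0.09, 0.996, -0.0, -0.002]
ft_force: [-7.9, 0.9, -0.7]
width: 0.0112
grip_force: 8.0
```

```bash
python3 -c "
from h import *
s=snap('side','s1',(200,140,400,290));print(s['time'],s['ee_pos'],s['ft_force'],s['torque'],s['width'])"
```

```text
scale 4.0
7.05 [ 0.51662903 -0.02200669  0.06292284] [-7.88472641  0.93903302 -0.65260904] [ 3.69191775e-01  1.52514952e+00 -3.70331234e-04] 0.01123762198175175
```

View pics/s1.png

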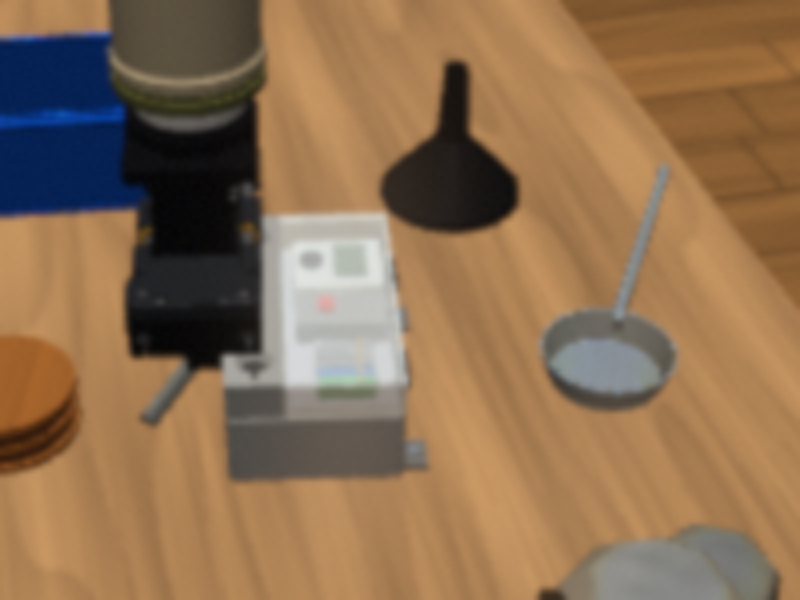

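The side view shows the key swung blade-down with its tip at crop (148,418); the shank leaves the fingers at about (200,365).

```bash
python3 -c "
from h import *
s=read_state();c=get_calibration('side');n=np.array([*yb,0]);
for p in((148,416),(190,372)):
  o,d=ray(c,np.array(p)/4+[200,140]);X=o+d*((s['ee_pos']-o)@n)/(d@n);v=X-s['ee_pos'];print(X,'xb',v[:2]@xb,v[2])
togo(s,[*(BC-xb*.0185-yb*.04-xb*.013),.0636])"
```

```text
[ 0.47795292 -0.01500979  0.01151712] xb -0.039274853871974824 -0.05142907159731981
[ 0.50655905 -0.02021017  0.04750984] xb -0.010200008229796779 -0.015436344844142483
dp [-0.006  -0.0027 -0.0026] yaw of tool y deg 79.63
```

Request:
carry_out --deltas '[{"hand": 10, "dp": [-0.006, 0, 0], "spin": 0}, {"hand": 10, "dp": [-0.012, 0, 0], "spin": 0}, {"hand": 10, "dp": [-0.018, 0, 0], "spin": 0}, {"hand": 10, "dp": [-0.022, 0, 0], "spin": 0}, {"hand": 10, "dp": [-0.022, 0, 0], "spin": 0}]' --force 6

```text
time: 7.6
ee_pos: [0.5181, -0.0223, 0.0629]
eef_rot: [0.09, 0.996, -0.001, -0.006]
ft_force: [-30.2, 3.0, 21.5]
width: 0.0119
grip_force: 19.1
```

```bash
python3 -c "
from h import *
s=snap('side','s2',(200,140,400,290));print(s['time'],s['ee_pos'],s['ft_force'],s['width'])
im=cv2.imread('pics/s2.png');a=cv2.imread('pics/s1.png')
b=cv2.cvtColor(im,cv2.COLOR_BGR2HSV);m=cv2.inRange(b,(0,0,40),(180,70,200));m[:350]=0;m[470:]=0;m[:,:85]=0;m[:,220:]=0
k=np.argwhere(m);print(k[:,0].max(),[ (r,k[k[:,0]==r][:,1].min(),k[k[:,0]==r][:,1].max()) for r in range(360,440,10) if (k[:,0]==r).any()])"
```

```text
scale 4.0
7.6 [ 0.51805924 -0.02231882  0.06287825] [-30.15781449   3.02635345  21.50093135] 0.011851034383378993
423 [(360, np.int64(189), np.int64(219)), (370, np.int64(180), np.int64(194)), (380, np.int64(173), np.int64(189)), (390, np.int64(166), np.int64(182)), (400, np.int64(160), np.int64(176)), (410, np.int64(153), np.int64(169)), (420, np.int64(150), np.int64(162))]
```

Request:
carry_out --deltas '[{"hand": 10, "dp": [0.03, 0, 0], "spin": 0}, {"hand": 10, "dp": [0.06, 0, -0.03], "spin": 0}, {"hand": 10, "dp": [0.06, 0, -0.2], "spin": 0}, {"hand": 10, "dp": [0.06, 0, -0.35], "spin": 0}, {"hand": 10, "dp": [0.06, 0, -0.35], "spin": 0}]' --force 10

```text
time: 8.15
ee_pos: [0.5121, -0.0204, 0.157]
eef_rot: [0.09, 0.996, -0.0, 0.005]
ft_force: [0.2, -0.9, -1.4]
width: 0.0117
grip_force: 10.0
```

```bash
python3 -c "
from h import *
s=snap('side','s3',(200,130,300,205));print(s['time'],s['ee_pos'],s['eef_rot'],s['ft_force'],s['width'],s['grip_force'])
c=get_calibration('side');print(-c['R'].T@c['t'])
for v in((0,0,0),(0,0,.0704),(.0375,0,.0704)):print((proj(c,s['ee_pos']+np.array([*(xb*v[0]),v[2]]))-[200,130])*8)"
```

```text
scale 8.0
8.15 [ 0.51208454 -0.02036567  0.15699886] [ 9.04501269e-02  9.95887834e-01 -2.36729115e-04  5.11284536e-03] [ 0.17447896 -0.85991253 -1.391086  ] 0.011650794574556804 9.999898395035416
[ 0.42334937 -0.77383745  0.67986796]
[378.73673093 537.82755505]
[365.33002661 332.93695468]
[498.08500281 329.4755016 ]
```

View pics/s3.png

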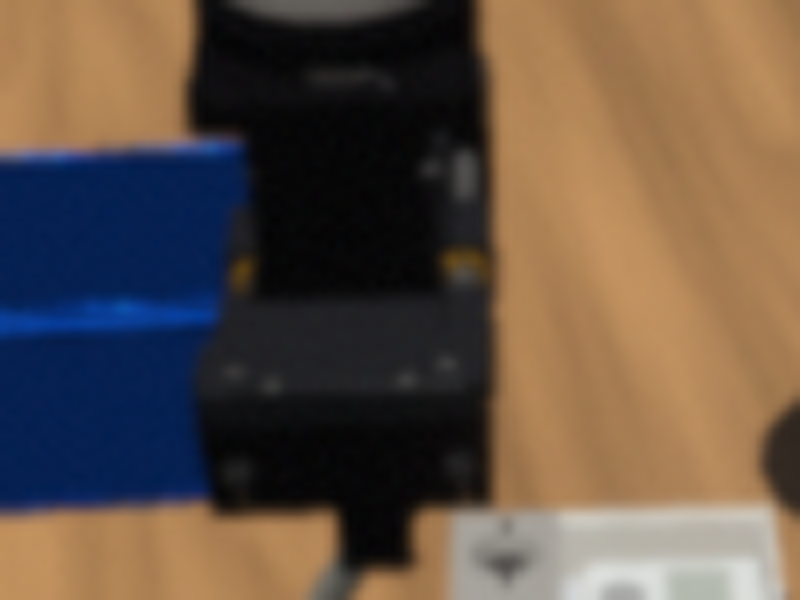

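```bash
python3 -c "
from h import *
s=read_state()
for e,z in((.026,.06),(.02,.0555)):togo(s,[*(BC-xb*.0185-yb*.04-xb*e),z],79.7)"
```

```text
dp [ 0.0246 -0.0041  0.377 ] yaw of tool y deg 79.6
spin(+ is cw from above) -0.0005 j7 1.2447699781803363
dp [ 0.0008 -0.004   0.3952] yaw of tool y deg 79.6
spin(+ is cw from above) -0.0005 j7 1.2447699781803363
```

Request:
carry_out --deltas '[{"hand": 10, "dp": [0.03, 0, 0.18], "spin": 0}, {"hand": 10, "dp": [0.03, 0, 0.32], "spin": 0}, {"hand": 10, "dp": [0.025, 0, 0.377], "spin": 0}, {"hand": 10, "dp": [0.018, 0, 0.383], "spin": 0}, {"hand": 10, "dp": [0.01, 0, 0.389], "spin": 0}, {"hand": 10, "dp": [0.005, 0, 0.395], "spin": 0}, {"hand": 10, "dp": [0.003, 0, 0.395], "spin": 0}]' --force 10

```text
time: 8.9
ee_pos: [0.5084, -0.0203, 0.0531]
eef_rot: [0.09, 0.996, -0.0, 0.0]
ft_force: [-1.4, 1.4, 1.2]
width: 0.0115
grip_force: 10.0
```

```bash
python3 -c "
from h import *
s=snap('side','s4',(200,200,260,245));print(s['time'],s['ee_pos'],s['ft_force'],s['width'])
im=cv2.imread('pics/s4.png');b=cv2.cvtColor(im,cv2.COLOR_BGR2HSV);m=cv2.inRange(b,(0,0,40),(180,70,200))
k=s and 800/60
for r in range(200,600,40):
  c=np.where(m[r])[0]; print(r/k+200,(c/k+200)[[0,-1]] if len(c) else '',len(c))"
```

```text
scale 13.333333333333334
8.9 [ 0.50836988 -0.02034778  0.05309976] [-1.42575866  1.35752129  1.2381348 ] 0.01151582072366347
215.0 [228.65 258.2 ] 51
218.0 [228.2   259.925] 189
221.0  0
224.0  0
227.0  0
230.0  0
233.0 [241.775 259.925] 84
236.0 [239.825 259.925] 115
239.0 [237.125 259.925] 109
242.0 [234.575 259.925] 109
```

```bash
cat >> h.py <<'E'
def tipside(s,r0=236,r1=275,c0=205,c1=256):
    im=camera('side');b=cv2.cvtColor(im,cv2.COLOR_RGB2HSV);m=cv2.inRange(b,(0,0,40),(180,80,200));n=np.zeros_like(m);n[r0:r1,c0:c1]=m[r0:r1,c0:c1]
    k,l,st,_=cv2.connectedComponentsWithStats(n);i=1+np.argmax(st[1:,4]);p=np.argwhere(l==i);R=[(r,p[p[:,0]==r,1].min(),p[p[:,0]==r,1].max()) for r in sorted(set(p[:,0]))]
    print(R[::2],R[-1]);c=get_calibration('side');nn=np.array([*yb,0])
    for q in (R[0],R[-2]):
        o,d=ray(c,((q[1]+q[2])/2,q[0]));X=o+d*((s['ee_pos']-o)@nn)/(d@nn);v=X-s['ee_pos'];print(X.round(4),'rel xb',(v[:2]@xb).round(4),v[2].round(4))
E
python3 -c "
from h import *
tipside(read_state())"
```

```text
[(np.int64(236), np.int64(239), np.int64(243)), (np.int64(238), np.int64(237), np.int64(241)), (np.int64(240), np.int64(236), np.int64(240)), (np.int64(242), np.int64(234), np.int64(238)), (np.int64(244), np.int64(232), np.int64(236)), (np.int64(246), np.int64(232), np.int64(235))] (np.int64(246), np.int64(232), np.int64(235))
[ 0.4898 -0.0169  0.038 ] rel xb -0.0188 -0.0151
[ 0.4701 -0.0134  0.0082] rel xb -0.0388 -0.0449
```

Request:
carry_out --deltas '[{"hand": 10, "dp": [0.004, 0, 0.006], "spin": 0}, {"hand": 10, "dp": [0.008, 0, 0.012], "spin": 0}, {"hand": 10, "dp": [0.008, 0, 0.012], "spin": 0}]'

```text
time: 9.3
ee_pos: [0.5081, -0.0202, 0.0514]
eef_rot: [0.091, 0.996, -0.0, 0.003]
ft_force: [1.3, -0.1, 12.4]
width: 0.0113
grip_force: 10.0
```

Request:
carry_out --deltas '[{"hand": 10, "dp": [0, 0, -0.004], "spin": 0}, {"hand": 13, "dp": [0, 0, -0.004], "spin": 0}, {"hand": 16, "dp": [0, 0, -0.004], "spin": 0}, {"hand": 24, "dp": [0, 0, -0.004], "spin": 0}, {"hand": 40, "dp": [0, 0, -0.004], "spin": 0}]' --force 5

```text
time: 9.8
ee_pos: [0.5056, -0.02, 0.0502]
eef_rot: [0.09, 0.996, -0.0, -0.0]
ft_force: [-0.4, 0.3, 0.3]
width: 0.0248
grip_force: 0.0
```

```bash
python3 -c "
from h import *
s=read_state();print(s['width'],s['ft_force']);tipside(s)"
```

```text
0.024845032637127087 [-0.35685779  0.27319943  0.27207895]
[(np.int64(236), np.int64(238), np.int64(242)), (np.int64(238), np.int64(237), np.int64(241)), (np.int64(240), np.int64(235), np.int64(239)), (np.int64(242), np.int64(233), np.int64(237)), (np.int64(244), np.int64(231), np.int64(235)), (np.int64(246), np.int64(231), np.int64(234))] (np.int64(246), np.int64(231), np.int64(234))
[ 0.4873 -0.0166  0.0382] rel xb -0.0186 -0.0119
[ 0.4676 -0.0131  0.0084] rel xb -0.0386 -0.0418
```

Request:
carry_out --deltas '[{"hand": 87, "dp": [0, 0, 0], "spin": 0}, {"hand": 87, "dp": [0, 0, 0], "spin": 0}, {"hand": 87, "dp": [0, 0, 0], "spin": 0}, {"hand": 87, "dp": [0, 0, 0], "spin": 0}, {"hand": 87, "dp": [0, 0, -0.08], "spin": 0}, {"hand": 87, "dp": [0, 0, -0.15], "spin": 0}, {"hand": 87, "dp": [-0.05, 0, -0.15], "spin": 0}, {"hand": 87, "dp": [-0.1, 0, -0.15], "spin": 0}, {"hand": 87, "dp": [-0.137, 0, -0.146], "spin": 0}, {"hand": 87, "dp": [-0.137, 0, -0.146], "spin": 0}]'

```text
time: 10.85
ee_pos: [0.5402, -0.0263, 0.0866]
eef_rot: [0.091, 0.996, 0.0, -0.0]
ft_force: [-0.3, 0.5, -0.1]
width: 0.0867
grip_force: 0.0
```

```bash
python3 -c "
from h import *
s=snap('wrist','w3');print(s['time'],s['ee_pos'],s['eef_rot'],s['ft_force'],s['width']);tipside(s)"
```

```text
scale 1.4285714285714286
10.85 [ 0.54015671 -0.02628332  0.08661435] [ 9.05830678e-02  9.95888876e-01  2.30648761e-04 -3.47166999e-05] [-0.31799323  0.50498368 -0.06016703] 0.08670140321435162
[(np.int64(236), np.int64(238), np.int64(243)), (np.int64(238), np.int64(237), np.int64(241)), (np.int64(240), np.int64(235), np.int64(239)), (np.int64(242), np.int64(233), np.int64(237)), (np.int64(244), np.int64(231), np.int64(235)), (np.int64(246), np.int64(231), np.int64(234))] (np.int64(246), np.int64(231), np.int64(234))
[ 0.4885 -0.0169  0.0382] rel xb -0.0525 -0.0484
[ 0.4676 -0.0131  0.0085] rel xb -0.0738 -0.0782
```

View pics/w3.png

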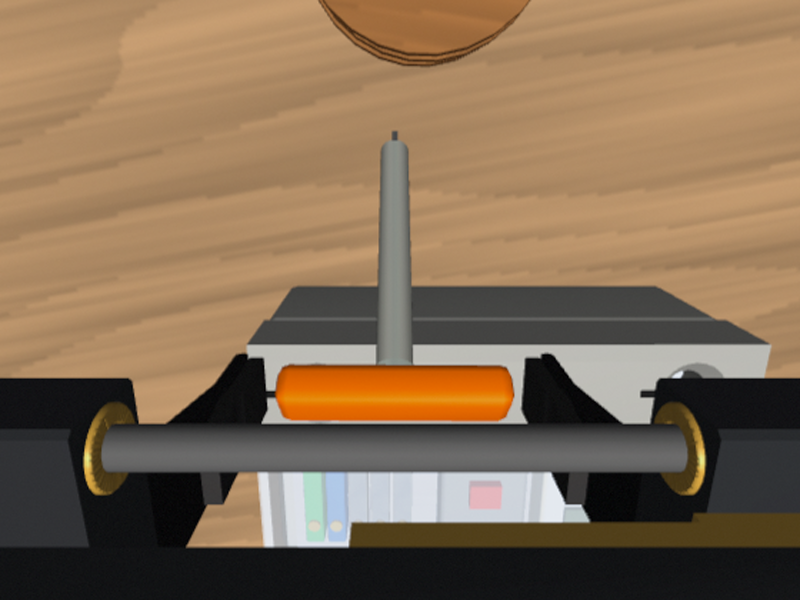

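The bar sits between the open fingers, spanning columns 277 to 514 at row 392, and the key is still leaning stably on the box edge.

```bash
python3 -c "
from h import *
s=read_state();R=Rn.from_quat(s['eef_rot']).as_matrix()
for z in(.1,.108):
  X=wz(s,np.array((395,392))*S,z);print(X,R.T@(X-s['ee_pos']))"
```

```text
[ 0.53753088 -0.02527221  0.1       ] [ 0.0016179   0.00031629 -0.0134722 ]
[ 0.53353569 -0.02456611  0.108     ] [ 0.00568299  0.00029373 -0.02146811]
```

Request:
carry_out --deltas '[{"hand": 87, "dp": [0.01, 0, -0.004], "spin": 0}, {"hand": 68, "dp": [0.01, 0, -0.004], "spin": 0}, {"hand": 68, "dp": [0.01, 0, -0.004], "spin": 0}, {"hand": 68, "dp": [0.01, 0, -0.004], "spin": 0}, {"hand": 68, "dp": [0.01, 0, -0.004], "spin": 0}, {"hand": 68, "dp": [0.01, 0, -0.004], "spin": 0}, {"hand": 68, "dp": [0.01, 0, -0.06], "spin": 0}, {"hand": 68, "dp": [0.01, 0, -0.14], "spin": 0}, {"hand": 68, "dp": [0.01, 0, -0.26], "spin": 0}, {"hand": 68, "dp": [0.01, 0, -0.4], "spin": 0}, {"hand": 68, "dp": [0.01, 0, -0.5], "spin": 0}, {"hand": 68, "dp": [0.01, 0, -0.5], "spin": 0}, {"hand": 68, "dp": [0.01, 0, -0.5], "spin": 0}]' --force 5

```text
time: 12.25
ee_pos: [0.5372, -0.0257, 0.2126]
eef_rot: [0.09, 0.996, -0.0, 0.001]
ft_force: [-0.3, 0.4, -1.8]
width: 0.0718
grip_force: 5.0
```

```bash
python3 -c "
from h import *
s=snap('wrist','w4');print(s['time'],s['ee_pos'],s['ft_force'],s['width'],s['grip_force'])"
```

```text
scale 1.4285714285714286
12.25 [ 0.53717658 -0.0256888   0.21257585] [-0.33519882  0.42023637 -1.77227529] 0.07180983969247622 4.9992555605285816
```

View pics/w4.png

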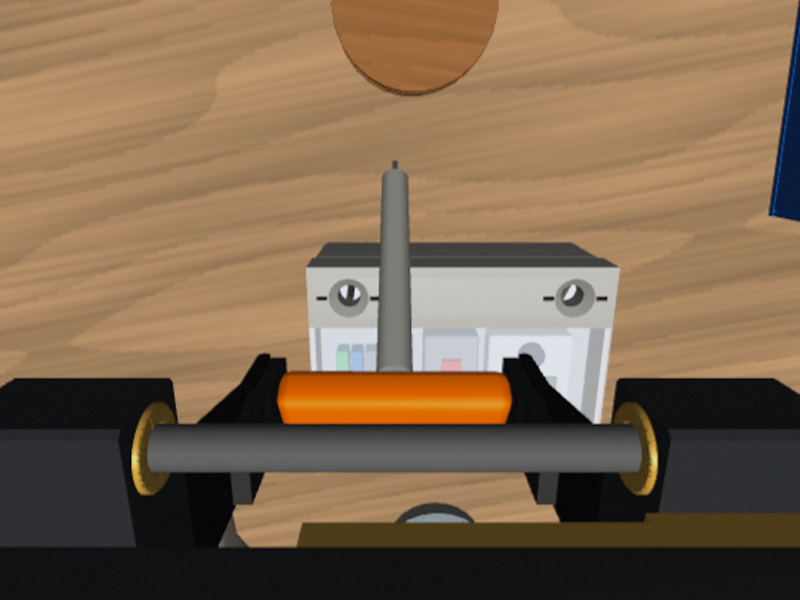

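The key hangs by its bar ends, still tilted, with its tip at (395,162). Both wells are visible, and the right slot is open.

Request:
carry_out --deltas '[{"hand": 68, "dp": [0.03, 0, 0], "spin": 0}, {"hand": 68, "dp": [0, 0, 0], "spin": 0}, {"hand": 68, "dp": [0.03, 0, 0], "spin": 0}, {"hand": 68, "dp": [0, 0, 0], "spin": 0}, {"hand": 68, "dp": [0, 0, 0], "spin": 0}]' --force 3

```text
time: 12.8
ee_pos: [0.5376, -0.026, 0.2117]
eef_rot: [0.091, 0.996, -0.0, 0.0]
ft_force: [0.4, 0.3, -1.8]
width: 0.072
grip_force: 3.0
```

```bash
cat >> h.py <<'E'
from scipy.optimize import brentq
def tip_in_tool(px,b,L=.122):
    c=get_calibration('wrist');M=c['mount'];o=M[:3,3];d=M[:3,:3]@np.array([(px[0]-c['cx'])/c['fx'],(px[1]-c['cy'])/c['fy'],1])
    k=brentq(lambda k:np.linalg.norm(o+k*d-b)-L,.2,.5);return o+k*d
E
python3 -c "
from h import *
b=np.array([0.0005,0,-.0145])
t=tip_in_tool(np.array((395,162))*S,b);print('before',t,np.degrees(np.arctan2(t[0]-b[0],t[2]-b[2])))
s=read_state();im=camera('wrist');print(s['ee_pos'],s['width'])
# steel shank columns: grey pixels near u=276, list
h=cv2.cvtColor(im,cv2.COLOR_RGB2HSV)
for v in range(90,265,6):print(v,h[v,272:282:3].tolist())"
```

```text
before [0.06662367 0.00053305 0.088025  ] 32.82006017133032
[ 0.53757184 -0.02598227  0.21173245] 0.07199362232880539
90 [[15, 109, 164], [15, 109, 164], [15, 110, 163], [15, 111, 163]]
96 [[16, 109, 162], [15, 108, 163], [15, 108, 161], [15, 108, 161]]
102 [[15, 109, 157], [15, 110, 158], [16, 109, 157], [16, 110, 158]]
108 [[15, 108, 158], [16, 110, 158], [15, 109, 159], [15, 109, 159]]
114 [[15, 109, 162], [15, 110, 160], [15, 109, 159], [16, 111, 159]]
120 [[15, 110, 160], [15, 109, 159], [15, 109, 157], [15, 110, 157]]
126 [[15, 107, 178], [15, 109, 180], [15, 108, 181], [15, 109, 182]]
132 [[15, 109, 177], [16, 110, 176], [16, 109, 175], [15, 109, 175]]
138 [[15, 109, 164], [15, 108, 167], [15, 108, 172], [15, 107, 174]]
144 [[15, 110, 163], [15, 108, 163], [15, 110, 163], [15, 107, 162]]
150 [[16, 108, 170], [15, 110, 176], [15, 108, 182], [15, 107, 186]]
156 [[15, 110, 172], [15, 109, 171], [16, 110, 170], [15, 110, 169]]
162 [[15, 98, 148], [20, 11, 70], [15, 81, 129], [16, 109, 162]]
168 [[30, 14, 92], [36, 14, 92], [30, 14, 93], [40, 18, 84]]
174 [[36, 14, 92], [36, 14, 92
[... 255 characters left out ...]
3], [45, 12, 87]]
204 [[30, 11, 93], [42, 14, 93], [30, 14, 93], [38, 12, 87]]
210 [[38, 11, 92], [42, 14, 92], [36, 14, 94], [30, 12, 88]]
216 [[30, 11, 93], [36, 14, 92], [30, 16, 94], [30, 12, 88]]
222 [[36, 14, 93], [42, 14, 92], [38, 11, 94], [36, 14, 89]]
228 [[40, 16, 94], [38, 11, 92], [42, 13, 95], [38, 11, 90]]
234 [[35, 16, 94], [36, 14, 92], [36, 14, 94], [38, 11, 89]]
240 [[38, 11, 94], [42, 14, 92], [36, 14, 94], [30, 11, 90]]
246 [[30, 8, 92], [36, 14, 92], [35, 16, 94], [38, 11, 90]]
252 [[30, 11, 92], [36, 14, 92], [36, 14, 94], [30, 11, 90]]
258 [[173, 20, 112], [171, 16, 110], [171, 16, 111], [8, 53, 97]]
264 [[13, 255, 145], [13, 253, 146], [13, 255, 146], [13, 255, 146]]
```

```bash
python3 -c "
from h import *
b=np.array([0.0005,0,-.0145]);s=read_state()
for v in(159,161):
  t=tip_in_tool(np.array((276.5,v)),b);print(t,np.degrees(np.arctan2(t[0]-b[0],t[2]-b[2])))
# target: tip over WR at z=.085
R=Rn.from_quat(s['eef_rot']).as_matrix();o=R@t
for W in(WR,WL):togo(s,[*(W-o[:2]),.09-o[2]],79.7)"
```

```text
[0.03419194 0.0005894  0.10275402] 16.03155238987208
[0.03267324 0.00059139 0.10317979] 15.290801115367586
dp [-0.1786 -0.1095  0.0741] yaw of tool y deg 79.61
spin(+ is cw from above) -0.0005 j7 1.2560589032778589
dp [-0.1777  0.4194  0.0742] yaw of tool y deg 79.61
spin(+ is cw from above) -0.0005 j7 1.2560589032778589
```

Request:
carry_out --deltas '[{"hand": 68, "dp": [-0.05, -0.05, 0], "spin": 0}, {"hand": 68, "dp": [-0.1, -0.1, 0], "spin": 0}, {"hand": 68, "dp": [-0.06, -0.11, 0], "spin": 0}, {"hand": 68, "dp": [-0.1, -0.11, 0], "spin": 0}, {"hand": 68, "dp": [-0.06, -0.11, 0], "spin": 0}, {"hand": 68, "dp": [-0.1, -0.11, 0], "spin": 0}, {"hand": 68, "dp": [-0.06, -0.11, 0], "spin": 0}, {"hand": 68, "dp": [-0.1, -0.11, 0], "spin": 0}, {"hand": 68, "dp": [-0.1, -0.11, 0], "spin": 0}, {"hand": 68, "dp": [-0.1, -0.11, 0], "spin": 0}]' --force 3

```text
time: 13.85
ee_pos: [0.5568, -0.0572, 0.2118]
eef_rot: [0.09, 0.996, 0.0, -0.0]
ft_force: [-0.2, -0.1, -2.1]
width: 0.0722
grip_force: 3.0
```

```bash
cat >> h.py <<'E'
def keytip(b=np.array([.0005,0,-.0145])):
    s=read_state();h=cv2.cvtColor(camera('wrist'),cv2.COLOR_RGB2HSV);col=h[:,275:279,1].mean(1)
    v=255
    while col[v-1]<60 and v>60: v-=1
    t=tip_in_tool(np.array((276.5,v)),b);print('row',v,'tip',t.round(4),'tilt',np.degrees(np.arctan2(t[0]-b[0],t[2]-b[2])).round(1));return s,t
E
python3 -c "
from h import *
s,t=keytip();print(s['ee_pos'],s['width'])
R=Rn.from_quat(s['eef_rot']).as_matrix();o=R@t;togo(s,[*(WR-o[:2]),.085-o[2]],79.7);cv2.imwrite('pics/w5.png',camera('wrist')[:,:,::-1])"
```

```text
row 146 tip [0.0439 0.0006 0.0995] tilt 20.8
[ 0.55683283 -0.05718382  0.21181106] 0.07221138909441854
dp [-1.243e-01 -1.000e-04  1.092e-01] yaw of tool y deg 79.63
spin(+ is cw from above) -0.0004 j7 1.2970290535069402
```

```bash
python3 - <<'E'
from h import *
h=cv2.cvtColor(cv2.imread('pics/w5.png'),cv2.COLOR_BGR2HSV)
for v in range(136,215,3):print(v,h[v,274:280,1].tolist(),h[v,274:280,2].tolist())
E
```

```text
136 [110, 110, 109, 110, 111, 110] [165, 164, 164, 163, 163, 163]
139 [108, 110, 109, 110, 110, 109] [158, 157, 159, 157, 158, 157]
142 [110, 109, 109, 111, 110, 108] [151, 152, 152, 151, 151, 151]
145 [93, 93, 93, 93, 93, 96] [115, 115, 118, 118, 118, 120]
148 [4, 8, 8, 4, 4, 12] [62, 64, 62, 62, 63, 62]
151 [12, 8, 12, 12, 12, 8] [66, 65, 65, 64, 65, 64]
154 [8, 8, 8, 4, 8, 0] [63, 63, 63, 62, 63, 62]
157 [9, 13, 11, 11, 11, 13] [163, 163, 163, 162, 163, 163]
160 [10, 10, 11, 10, 10, 11] [201, 200, 200, 201, 201, 201]
163 [12, 10, 10, 12, 10, 11] [199, 199, 199, 199, 200, 200]
166 [9, 10, 11, 9, 8, 11] [147, 147, 138, 136, 136, 144]
169 [8, 10, 8, 6, 8, 8] [126, 125, 126, 125, 125, 125]
172 [18, 9, 9, 14, 9, 3] [184, 89, 56, 56, 57, 83]
175 [16, 4, 9, 9, 9, 13] [130, 61, 54, 55, 54, 163]
178 [11, 5, 9, 9, 6, 19] [89, 53, 54, 54, 82, 218]
181 [12, 9, 4, 9, 14, 16] [65, 59, 57, 58, 160, 223]
184 [9, 9, 9, 4, 8, 4] [57, 55, 55, 58, 61, 63]
187 [6, 4, 5, 0, 7, 8] [82, 58, 56, 64, 111, 131]
190 [11, 15, 15, 11, 11, 11] [70, 70, 70, 69, 70, 70]
193 [15, 15, 15, 11, 14, 15] [69, 69, 70, 70, 71, 68]
196 [11, 11, 15, 15, 18, 11] [70, 70, 70, 70, 72, 69]
199 [11, 11, 7, 15, 18, 11] [70, 69, 69, 70, 72, 68]
202 [11, 8, 11, 14, 14, 11] [71, 68, 70, 71, 71, 69]
205 [11, 11, 11, 15, 15, 15] [70, 69, 70, 70, 70, 70]
208 [11, 11, 11, 11, 14, 11] [69, 69, 70, 71, 72, 70]
211 [11, 11, 11, 14, 14, 15] [70, 69, 70, 71, 71, 70]
214 [11, 11, 7, 14, 14, 15] [69, 69, 69, 71, 71, 70]
```

```bash
python3 - <<'E'
from h import *
b=np.array([.0005,0,-.0145]);s=read_state()
for v,L in((189,.116),(183,.122)):
  t=tip_in_tool(np.array((276.5,v)),b,L);print(t,np.degrees(np.arctan2(t[0]-b[0],t[2]-b[2])))
R=Rn.from_quat(s['eef_rot']).as_matrix();o=R@t;togo(s,[*(WR-o[:2]),.085-o[2]],79.7)
togo(s,[*WR,.085-.107],79.7)
E
```

```text
[0.01245658 0.00059723 0.1008806 ] 5.9162891888546625
[0.01564934 0.00060955 0.10655423] 7.1331985727530025
dp [-0.012  -0.0002  0.0813] yaw of tool y deg 79.63
spin(+ is cw from above) -0.0004 j7 1.2969737282139173
dp [0.0506 0.0022 0.9355] yaw of tool y deg 79.63
spin(+ is cw from above) -0.0004 j7 1.2969737282139173
```

Request:
carry_out --deltas '[{"hand": 68, "dp": [0.015, 0.001, 0.02], "spin": 0}, {"hand": 68, "dp": [0.015, 0.001, 0.05], "spin": 0}, {"hand": 68, "dp": [0.015, 0.001, 0.08], "spin": 0}, {"hand": 68, "dp": [0.015, 0.001, 0.095], "spin": 0}, {"hand": 68, "dp": [0.02, 0.001, 0.11], "spin": 0}, {"hand": 68, "dp": [0.026, 0.001, 0.125], "spin": 0}, {"hand": 68, "dp": [0.032, 0.001, 0.135], "spin": 0}, {"hand": 68, "dp": [0.032, 0.001, 0.135], "spin": 0}]' --force 4

```text
time: 14.75
ee_pos: [0.5486, -0.0556, 0.1779]
eef_rot: [0.09, 0.996, -0.0, -0.0]
ft_force: [0.5, -0.5, -2.1]
width: 0.0723
grip_force: 4.0
```

```bash
python3 - <<'E'
from h import *
s=read_state();print(s['ee_pos'],s['ft_force'],s['torque'].round(3),s['width'])
im=camera('wrist')[:,:,::-1];cv2.imwrite('pics/w6.png',cv2.resize(im[100:280,180:380],(800,720))[:600]);togo(s,[*WR,.0555+.122-.0145])
E
```

```text
[ 0.54861733 -0.05557436  0.17793555] [ 0.50805891 -0.48802575 -2.0790707 ] [ 0.079 -0.197  0.005] 0.07233486713448618
dp [0.0179 0.0019 0.0597] yaw of tool y deg 79.62
```

View pics/w6.png

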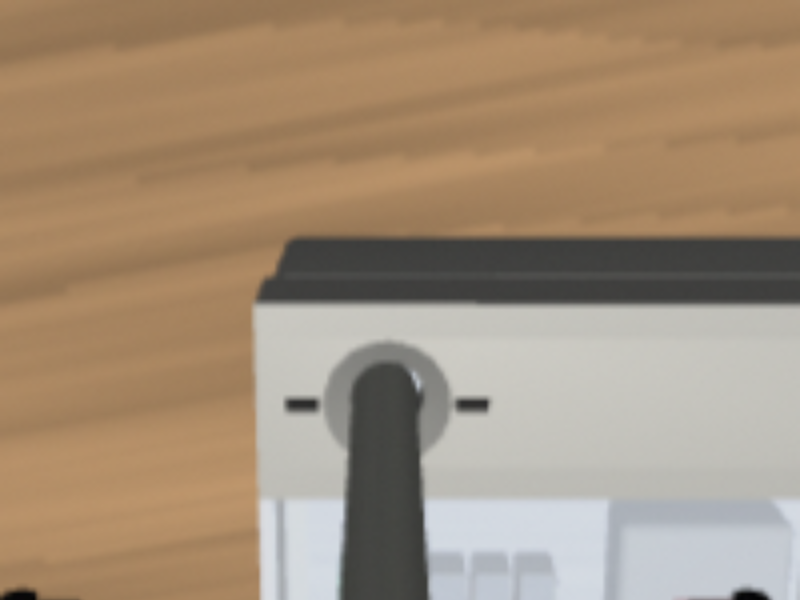

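The shank end sits in the right well, with columns 355–420 centred between the marks. I'll keep going down.

Request:
carry_out --deltas '[{"hand": 68, "dp": [0.005, 0.001, 0.01], "spin": 0}, {"hand": 68, "dp": [0.01, 0.001, 0.022], "spin": 0}, {"hand": 68, "dp": [0.014, 0.001, 0.034], "spin": 0}, {"hand": 68, "dp": [0.018, 0.001, 0.044], "spin": 0}, {"hand": 68, "dp": [0.018, 0.001, 0.052], "spin": 0}, {"hand": 68, "dp": [0.018, 0.001, 0.058], "spin": 0}, {"hand": 68, "dp": [0.018, 0.001, 0.058], "spin": 0}]' --force 5

```text
time: 15.5
ee_pos: [0.5453, -0.0545, 0.1646]
eef_rot: [0.09, 0.996, -0.0, 0.001]
ft_force: [0.5, -0.1, 5.0]
width: 0.0721
grip_force: 5.0
```

```bash
python3 - <<'E'
from h import *
s=read_state();print(s['ee_pos'],s['ft_force'],s['torque'].round(3),s['width'])
togo(s,[*WR,.0555+.122-.0145],79.7)
E
```

```text
[ 0.54531022 -0.0545129   0.16458421] [ 0.48499879 -0.14563867  5.03770747] [ 0.08  -0.206  0.042] 0.0720619407991846
dp [0.0041 0.0001 0.0063] yaw of tool y deg 79.62
spin(+ is cw from above) -0.0004 j7 1.2824596230289171
```

Request:
carry_out --deltas '[{"hand": 76, "dp": [0.004, 0, 0], "spin": 0}, {"hand": 87, "dp": [0.004, 0, 0], "spin": 0}, {"hand": 87, "dp": [0.004, 0, 0], "spin": 0}, {"hand": 87, "dp": [0.004, 0, 0], "spin": 0}, {"hand": 87, "dp": [0.004, 0, 0], "spin": 0}]'

```text
time: 16.0
ee_pos: [0.5434, -0.0543, 0.1635]
eef_rot: [0.09, 0.996, 0.0, -0.0]
ft_force: [-0.1, 0.3, 0.9]
width: 0.0862
grip_force: 0.0
```

```bash
python3 - <<'E'
from h import *
s=read_state();print(s['time'],s['ee_pos'],s['ft_force'],s['width'])
im=camera('wrist');h=cv2.cvtColor(im,cv2.COLOR_RGB2HSV)
m=cv2.inRange(h,(3,170,60),(16,255,255));m[300:]=0;p=np.argwhere(m);print(p.min(0),p.max(0),p.mean(0))
w=cv2.imread('pics/w6.png')
c=np.array([276.5,(p[:,0].min()+p[:,0].max())/2]);R=Rn.from_quat(s['eef_rot']).as_matrix()
for z in(.178,.184):
  X=wz(s,np.array([p[:,1].mean(),p[:,0].mean()]),z);print(z,R.T@(X-s['ee_pos']),X[:2]-WR)
E
```

```text
16.0 [ 0.54344234 -0.05432698  0.16354366] [-0.12809509  0.26731638  0.85138879] 0.08622632835612787
[  1 199] [296 364] [265.32830595 282.22838675]
0.178 [ 0.00649996  0.00281741 -0.0144551 ] [-0.00674105  0.00391474]
0.184 [ 0.00937204  0.00269878 -0.02045455] [-0.0095864   0.00431521]
```

```bash
python3 - <<'E'
from h import *
def bar(im):
    h=cv2.cvtColor(im,cv2.COLOR_RGB2HSV);m=cv2.inRange(h,(3,170,60),(16,255,255));m[300:]=0;m[:230]=0
    k,l,st,c=cv2.connectedComponentsWithStats(m);i=1+np.argmax(st[1:,4]);return st[i],c[i]
print(bar(camera('wrist')),bar(cv2.imread('pics/w5.png')[:,:,::-1]))
a=cv2.resize(cv2.imread('pics/w4.png'),(560,420));print(bar(a[:,:,::-1]))
E
```

```text
(array([ 201,  258,  166,   39, 3635], dtype=int32), array([283.71581843, 273.16258597])) (array([ 195,  258,  163,   39, 5524], dtype=int32), array([272.38106445, 277.14011586]))
(array([ 194,  260,  165,   37, 5133], dtype=int32), array([275.02259887, 277.91135788]))
```

Request:
carry_out --deltas '[{"hand": 87, "dp": [-0.003, 0.008, 0], "spin": 0.5}, {"hand": 87, "dp": [-0.003, 0.008, 0], "spin": 0.5}, {"hand": 87, "dp": [-0.003, 0.008, 0], "spin": 0.5}, {"hand": 87, "dp": [-0.003, 0.008, 0], "spin": 0.5}, {"hand": 87, "dp": [-0.003, 0.008, 0], "spin": 0.5}, {"hand": 87, "dp": [-0.003, 0.008, 0], "spin": 0.5}, {"hand": 87, "dp": [-0.003, 0.008, 0], "spin": 0.5}, {"hand": 87, "dp": [-0.003, 0.008, 0], "spin": 0.5}, {"hand": 87, "dp": [-0.003, 0.008, 0], "spin": 0.5}, {"hand": 87, "dp": [-0.003, 0.008, 0], "spin": 0.5}, {"hand": 87, "dp": [-0.003, 0.008, 0], "spin": 0.5}, {"hand": 87, "dp": [-0.003, 0.0, 0], "spin": 0.5}, {"hand": 87, "dp": [-0.003, 0.0, 0], "spin": 0.5}]'

```text
time: 17.4
ee_pos: [0.5442, -0.0548, 0.1636]
eef_rot: [0.767, 0.641, -0.0, 0.0]
ft_force: [0.1, -0.1, -0.6]
width: 0.087
grip_force: 0.0
```

```bash
python3 - <<'E'
from h import *
s=read_state();print(s['time'],s['ee_pos'],s['ft_force'],s['width'],s['joint_positions'][6]);togo(s,[*WR,.1635],-10.3)
c=camera('wrist');h=cv2.cvtColor(c,cv2.COLOR_RGB2HSV);m=cv2.inRange(h,(3,170,60),(16,255,255));m[:180]=0
k,l,st,ce=cv2.connectedComponentsWithStats(m)
for i in np.argsort(-st[1:,4])[:3]+1:print(st[i],ce[i])
for f in(258,):
  R=Rn.from_quat(s['eef_rot']).as_matrix()
cv2.imwrite('pics/w7.png',cv2.resize(c[:,:,::-1],(800,600)))
E
```

```text
17.4 [ 0.54420936 -0.05478291  0.16363178] [ 0.10616684 -0.12911135 -0.63210567] 0.08702781531849739 -0.24361121999785526
dp [0.002  0.     0.0005] yaw of tool y deg -10.25
spin(+ is cw from above) 0.0003 j7 -0.24361121999785526
[ 249  195   43  102 2001] [271.15192404 240.5952024 ]
[250 331  40  20 734] [269.41144414 340.17983651]
[111 184   8  11  15] [114.6 189.2]
```

View pics/w7.png

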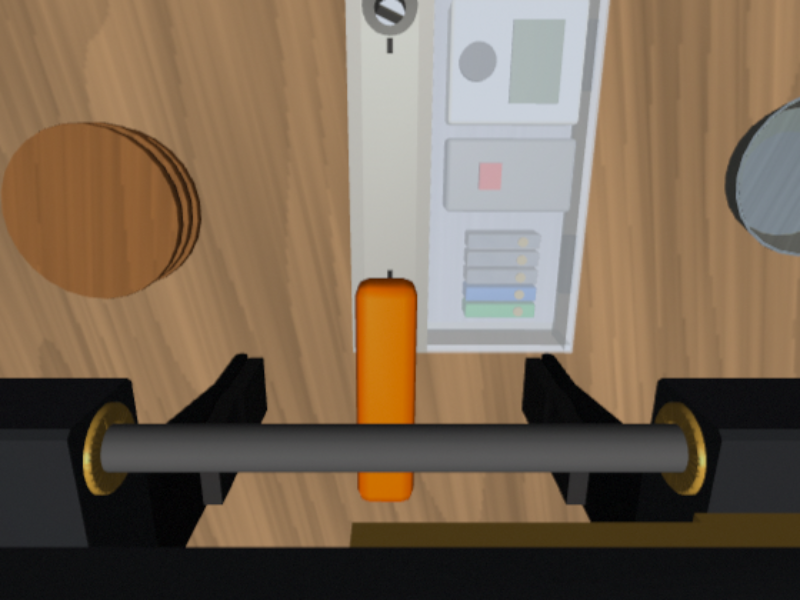

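The key stands free in the right screw, with the bar at columns 356–416 between the open fingers. The left screw's slot, near (390,10), looks rotated somewhat from the open position.

Request:
carry_out --deltas '[{"hand": 14, "dp": [0.002, 0, 0], "spin": 0}, {"hand": 14, "dp": [0.002, 0, 0], "spin": 0}, {"hand": 14, "dp": [0.002, 0, 0], "spin": 0}, {"hand": 14, "dp": [0.002, 0, 0], "spin": 0}, {"hand": 14, "dp": [0.002, 0, 0], "spin": 0}, {"hand": 14, "dp": [0.002, 0, 0], "spin": 0}, {"hand": 14, "dp": [0.002, 0, 0], "spin": 0}, {"hand": 14, "dp": [0.002, 0, 0], "spin": 0}, {"hand": 14, "dp": [0.002, 0, 0], "spin": 0}]' --force 20

```text
time: 18.35
ee_pos: [0.5443, -0.054, 0.1637]
eef_rot: [0.768, 0.64, -0.0, 0.0]
ft_force: [-0.3, -1.0, -0.5]
width: 0.0228
grip_force: 0.3
```

```bash
python3 - <<'E'
from h import *
s=read_state();print(s['time'],s['ee_pos'],s['ft_force'],s['torque'].round(3),s['width'])
E
```

```text
18.35 [ 0.54433534 -0.05397574  0.16368302] [-0.31480366 -1.02634489 -0.46076165] [-0.035  0.086 -0.033] 0.022801430085273935
```

Still closing; hold on a little.

Request:
carry_out --deltas '[{"hand": 14, "dp": [0, 0, 0.006], "spin": 0}, {"hand": 14, "dp": [0, 0, 0.006], "spin": 0}, {"hand": 14, "dp": [0, 0, 0.006], "spin": 0}, {"hand": 14, "dp": [0, 0, 0.006], "spin": 0}]' --force 20

```text
time: 18.75
ee_pos: [0.5445, -0.0539, 0.1626]
eef_rot: [0.768, 0.64, 0.0, 0.0]
ft_force: [-0.6, 0.0, 5.9]
width: 0.0183
grip_force: 20.0
```

```bash
python3 - <<'E'
from h import *
s=read_state();print(s['time'],s['ee_pos'],s['ft_force'],s['torque'].round(3),s['width'])
E
```

```text
18.75 [ 0.54452444 -0.05394914  0.1625516 ] [-0.63884088  0.00833311  5.88839457] [-0.009  0.334  0.059] 0.018348227369439016
```

Request:
carry_out --deltas '[{"hand": 14, "dp": [0, 0, 0], "spin": 0.03}, {"hand": 14, "dp": [0, 0, 0], "spin": 0.06}, {"hand": 14, "dp": [0, 0, 0], "spin": 0.09}, {"hand": 14, "dp": [0, 0, 0], "spin": 0.12}, {"hand": 14, "dp": [0, 0, 0], "spin": 0.15}, {"hand": 14, "dp": [0, 0, 0], "spin": 0.18}, {"hand": 14, "dp": [0, 0, 0], "spin": 0.2}]'

```text
time: 19.45
ee_pos: [0.5446, -0.0543, 0.1625]
eef_rot: [0.929, 0.37, 0.0, 0.0]
ft_force: [-0.0, -1.9, 3.6]
width: 0.018
grip_force: 19.8
```

```bash
python3 - <<'E'
from h import *
s=read_state();print(s['time'],s['ee_pos'],s['ft_force'],s['torque'].round(3),s['width']);togo(s,[*WR,.1626],0)
E
```

```text
19.45 [ 0.54458482 -0.0542843   0.16253894] [-0.04053272 -1.85098312  3.64834158] [-0.368  0.215  0.098] 0.017989845499236965
dp [-0.0009 -0.0007 -0.0002] yaw of tool y deg -46.59
spin(+ is cw from above) -0.2588 j7 -0.865682878885384
```

Request:
carry_out --deltas '[{"hand": 14, "dp": [0, 0, 0], "spin": 0.03}, {"hand": 14, "dp": [0, 0, 0], "spin": 0.06}, {"hand": 14, "dp": [0, 0, 0], "spin": 0.09}, {"hand": 14, "dp": [0, 0, 0], "spin": 0.12}, {"hand": 14, "dp": [0, 0, 0], "spin": 0.15}, {"hand": 14, "dp": [0, 0, 0], "spin": 0.18}, {"hand": 14, "dp": [0, 0, 0], "spin": 0.21}, {"hand": 14, "dp": [0, 0, 0], "spin": 0.24}, {"hand": 14, "dp": [0, 0, 0], "spin": 0.27}, {"hand": 14, "dp": [0, 0, 0], "spin": 0.28}]'

```text
time: 20.45
ee_pos: [0.5445, -0.0545, 0.1625]
eef_rot: [0.998, -0.061, 0.0, 0.0]
ft_force: [-2.0, -2.2, 5.2]
width: 0.0177
grip_force: 19.9
```

Request:
carry_out --deltas '[{"hand": 14, "dp": [0, 0, 0], "spin": 0.01}, {"hand": 14, "dp": [0, 0, 0], "spin": 0.02}, {"hand": 14, "dp": [0, 0, 0], "spin": 0.025}]'

```text
time: 20.75
ee_pos: [0.5444, -0.0545, 0.1625]
eef_rot: [0.995, -0.099, 0.0, 0.0]
ft_force: [-1.8, -2.0, 4.1]
width: 0.0178
grip_force: 19.9
```

```bash
python3 - <<'E'
from h import *
s=read_state();print(s['time'],s['ee_pos'],s['ft_force'],s['torque'].round(3),s['width']);togo(s,[*WR,.1626],0)
E
```

```text
20.75 [ 0.54443947 -0.054544    0.16252294] [-1.75395279 -2.02871259  4.06662142] [-0.397  0.488  0.105] 0.017806167499179296
dp [-0.0007 -0.0008 -0.0003] yaw of tool y deg -101.36
spin(+ is cw from above) 0.4369 j7 -1.8021166786807759
```

Request:
carry_out --deltas '[{"hand": 14, "dp": [0, 0, 0], "spin": 0.01}, {"hand": 14, "dp": [0, 0, 0], "spin": 0.02}, {"hand": 14, "dp": [0, 0, 0], "spin": 0.03}, {"hand": 14, "dp": [0, 0, 0], "spin": 0.04}, {"hand": 14, "dp": [0, 0, 0], "spin": 0.04}]'

```text
time: 21.25
ee_pos: [0.5444, -0.0546, 0.1625]
eef_rot: [0.987, -0.161, 0.0, 0.0]
ft_force: [-1.0, -1.2, 6.4]
width: 0.0177
grip_force: 19.9
```

```bash
python3 - <<'E'
from h import *
s=read_state();print(s['time'],s['ee_pos'],s['ft_force'],s['torque'].round(3),s['width']);togo(s,[*WR,.1626],0)
E
```

```text
21.25 [ 0.54437524 -0.05455895  0.16249426] [-1.04818033 -1.18386276  6.37375696] [-0.426  0.589  0.06 ] 0.017697088278698297
dp [-0.0006 -0.0009 -0.0004] yaw of tool y deg -108.56
spin(+ is cw from above) 0.3969 j7 -1.925298817137409
```

Request:
carry_out --deltas '[{"hand": 14, "dp": [0, 0, 0], "spin": 0.01}, {"hand": 14, "dp": [0, 0, 0], "spin": 0.02}, {"hand": 14, "dp": [0, 0, 0], "spin": 0.02}]'

```text
time: 21.55
ee_pos: [0.5444, -0.0545, 0.1625]
eef_rot: [0.981, -0.192, 0.0, 0.0]
ft_force: [-2.1, -1.7, 5.0]
width: 0.0175
grip_force: 20.0
```

```bash
cat > st.py <<'E'
from h import *
T=[]
for i in range(4):
    s=read_state();T.append(s['torque'][2]);camera('wrist')
print(s['time'],s['ee_pos'].round(4),s['ft_force'].round(1),'tz',np.round(T,3),s['width'].round(4));togo(s,s['ee_pos'])
E
python3 st.py
```

```text
Traceback (most recent call last):
  File "st.py", line 5, in <module>
    print(s['time'],s['ee_pos'].round(4),s['ft_force'].round(1),'tz',np.round(T,3),s['width'].round(4));togo(s,s['ee_pos'])
                                                                                   ^^^^^^^^^^^^^^^^
AttributeError: 'float' object has no attribute 'round'
```

```bash
sed -i "s/s\['width'\].round(4)/s['width'],s['joint_torque'][6]/" st.py; python3 st.py
```

```text
21.9 [ 0.5444 -0.0545  0.1625] [-1.8 -1.3  6.1] tz [ 0.001  0.018 -0.003  0.088] 0.017758704066969656 -0.06460529984906316
dp [0. 0. 0.] yaw of tool y deg -112.09
```

Request:
carry_out --deltas '[{"hand": 14, "dp": [0, 0, 0], "spin": 0.01}, {"hand": 14, "dp": [0, 0, 0], "spin": 0.02}]'

```text
time: 22.15
ee_pos: [0.5444, -0.0546, 0.1625]
eef_rot: [0.975, -0.223, 0.0, 0.0]
ft_force: [-1.9, -2.6, 5.3]
width: 0.0176
grip_force: 20.0
```

```bash
python3 st.py
```

```text
22.3 [ 0.5443 -0.0546  0.1625] [-1.2 -1.3  6.1] tz [0.084 0.083 0.07  0.046] 0.017864904176142282 -0.25747524574398994
dp [0. 0. 0.] yaw of tool y deg -115.71
```

Request:
carry_out --deltas '[{"hand": 14, "dp": [0, 0, 0], "spin": 0.01}, {"hand": 14, "dp": [0, 0, 0], "spin": 0.015}]'

```text
time: 22.55
ee_pos: [0.5443, -0.0546, 0.1625]
eef_rot: [0.969, -0.246, 0.0, 0.0]
ft_force: [-2.2, -2.1, 5.5]
width: 0.0178
grip_force: 20.0
```

```bash
python3 st.py
```

```text
22.7 [ 0.5443 -0.0546  0.1625] [-1.6 -1.6  6.2] tz [0.132 0.153 0.132 0.108] 0.01811327175584298 -0.21375220734626055
dp [0. 0. 0.] yaw of tool y deg -118.4
```

Request:
carry_out --deltas '[{"hand": 14, "dp": [0, 0, 0], "spin": 0.007}, {"hand": 14, "dp": [0, 0, 0], "spin": 0.012}]'

```text
time: 22.95
ee_pos: [0.5443, -0.0545, 0.1625]
eef_rot: [0.965, -0.264, 0.0, 0.0]
ft_force: [-1.4, -0.8, 5.0]
width: 0.018
grip_force: 20.0
```

```bash
python3 st.py
```

```text
23.1 [ 0.5443 -0.0546  0.1625] [-1.8 -1.4  5.4] tz [0.162 0.222 0.133 0.124] 0.01776170189314434 -0.2505008038133383
dp [0. 0. 0.] yaw of tool y deg -120.55
```

Request:
carry_out --deltas '[{"hand": 14, "dp": [0, 0, 0], "spin": -0.03}, {"hand": 14, "dp": [0, 0, -0.02], "spin": -0.03}, {"hand": 14, "dp": [0, 0, -0.06], "spin": -0.03}, {"hand": 14, "dp": [0, 0, -0.12], "spin": -0.03}, {"hand": 14, "dp": [0, 0, -0.22], "spin": -0.03}, {"hand": 14, "dp": [0, 0, -0.3], "spin": -0.2}, {"hand": 14, "dp": [0, 0, -0.3], "spin": -0.3}, {"hand": 14, "dp": [0, 0, -0.3], "spin": -0.4}, {"hand": 14, "dp": [0, 0, -0.3], "spin": -0.5}, {"hand": 14, "dp": [0, 0, -0.3], "spin": -0.6}, {"hand": 14, "dp": [0, 0, -0.3], "spin": -0.614}, {"hand": 14, "dp": [0, 0, -0.3], "spin": -0.614}, {"hand": 14, "dp": [0, 0, -0.3], "spin": -0.614}, {"hand": 14, "dp": [0, 0, -0.3], "spin": -0.614}, {"hand": 14, "dp": [0, 0, -0.3], "spin": -0.614}, {"hand": 14, "dp": [0, 0, -0.3], "spin": -0.614}, {"hand": 14, "dp": [0, 0, -0.3], "spin": -0.614}, {"hand": 14, "dp": [0, 0, -0.3], "spin": -0.614}, {"hand": 14, "dp": [0, 0, -0.3], "spin": -0.614}]' --force 25

```text
time: 25.05
ee_pos: [0.5445, -0.0538, 0.2377]
eef_rot: [0.767, 0.642, 0.0, 0.0]
ft_force: [-0.5, 0.1, -1.4]
width: 0.0179
grip_force: 25.0
```

```bash
cat >> h.py <<'E'
def slot(W,tag,s=None,im=None):
    # rectify the screw head plane (z=.061) to a top view in box axes, 0.1 mm px: column = +xb, row = +yb(up)
    s=s or read_state();im=camera('wrist') if im is None else im
    c=get_calibration('wrist');R,t=wristRt(s)
    n=160;g=(np.arange(n)-n/2)*1e-4
    X=W[:,None,None]+xb[:,None,None]*g[None,None,:]-yb[:,None,None]*g[None,:,None]
    P=np.stack([X[0],X[1],np.full((n,n),.061)]);C=np.einsum('ij,jkl->ikl',R,P)+t[:,None,None]
    mu=(c['fx']*C[0]/C[2]+c['cx']).astype('f4');mv=(c['fy']*C[1]/C[2]+c['cy']).astype('f4')
    o=cv2.cvtColor(cv2.remap(im,mu,mv,cv2.INTER_CUBIC),cv2.COLOR_RGB2GRAY)
    print(tag,'px',mu.mean(),mv.mean())
    for r in range(4,n,8):print(' '.join('%3d'%o[r:r+8,k:k+8].mean() for k in range(0,n,8)))
E
python3 - <<'E'
from h import *
s=read_state();print(s['ee_pos'],s['ft_force'],s['width']);togo(s,[*WL,.2],-10.3)
slot(WL,'L')
E
```

```text
[ 0.54446574 -0.0538324   0.23774613] [-0.46627288  0.05346087 -1.39022891] 0.017898345334056574
dp [0.5269 0.0013 0.1511] yaw of tool y deg -10.1
spin(+ is cw from above) 0.0011 j7 -0.21405720544819384
L px 273.26 31.27627
141 141 139 126  95  66  54  53  69  96  91  82  68  59  60  82 112 134 145 146
141 141 129  94  62  56  96 151 175 191 189 184 163 117  77  61  74 115 145 147
142 139 107  67  60 126 187 224 233 234 233 234 227 206 174 118  71  91 134 147
144 135  84  59 115 200 232 236 236 235 235 235 235 235 231 199 126  87 117 147
142 125  72  58 116 170 200 225 234 236 236 235 235 235 236 235 193 118 108 145
140 109  66  60  76  88 120 161 193 222 232 235 235 235 235 236 234 170 113 136
139 102  65  70  78  79  81  85 113 153 186 217 233 236 235 235 240 202 140 133
140 102  65  73  78  78  78  78  79  81 105 152 195 220 232 236 239 217 165 140
142 113  98  89  77  75  77  78  78  78  79  89 117 153 189 217 231 234 201 157
143 147 191 164 121  95  79  75  77  79  79  79  78  86 110 144 181 211 200 162
146 157 206 224 213 174 129 101  80  75  77  79  79  79  77  82 105 143 163 157
149 152 179 226 237 230 217 182 139 107  83  74  78  79  79  76  82 116 150 156
150 150 160 198 228 236 237 231 222 190 147 114  88  77  76  78 103 140 156 157
151 151 151 163 197 223 233 236 238 233 225 198 150 107  91 103 134 155 157 157
152 153 152 152 163 185 206 223 229 233 234 231 206 156 130 141 154 158 158 157
151 153 154 154 153 157 167 182 196 207 203 201 186 163 155 157 159 158 157 156
159 153 154 155 155 155 154 157 163 167 166 165 161 158 159 158 158 158 157 158
192 163 154 155 156 157 156 156 156 155 155 156 157 158 158 158 158 157 159 178
225 198 171 157 154 156 156 156 157 157 157 158 158 159 158 157 159 165 181 212
234 224 200 179 169 160 155 154 154 155 156 155 155 155 160 167 178 192 208 229
```

The rectified head view shows the left slot already turned clockwise about 28°, so I'll bring the blade in at that angle.

Request:
carry_out --deltas '[{"hand": 14, "dp": [0.15, 0.001, 0], "spin": 0.03}, {"hand": 14, "dp": [0.3, 0.001, 0], "spin": 0.07}, {"hand": 14, "dp": [0.42, 0.001, 0], "spin": 0.11}, {"hand": 14, "dp": [0.5, 0.001, 0], "spin": 0.157}, {"hand": 14, "dp": [0.527, 0.001, 0], "spin": 0.157}, {"hand": 14, "dp": [0.527, 0.001, 0], "spin": 0.157}, {"hand": 14, "dp": [0.527, 0.001, 0.1], "spin": 0.157}, {"hand": 14, "dp": [0.527, 0.001, 0.16], "spin": 0.157}, {"hand": 14, "dp": [0.527, 0.001, 0.19], "spin": 0.157}, {"hand": 14, "dp": [0.527, 0.001, 0.215], "spin": 0.157}, {"hand": 14, "dp": [0.527, 0.001, 0.24], "spin": 0.157}, {"hand": 14, "dp": [0.527, 0.001, 0.26], "spin": 0.157}, {"hand": 14, "dp": [0.527, 0.001, 0.26], "spin": 0.157}]'

```text
time: 26.4
ee_pos: [0.5674, 0.0757, 0.1717]
eef_rot: [0.9, 0.436, -0.0, -0.0]
ft_force: [0.3, 1.0, -1.4]
width: 0.018
grip_force: 25.0
```

```bash
python3 st.py; python3 -c "
from h import *
togo(read_state(),[*WL,.1625],-38.3)"
```

```text
26.55 [0.5677 0.0758 0.1725] [-1.4  0.3 -2.1] tz [ 0.019  0.002 -0.002  0.011] 0.01779757004943982 0.0036020504194311798
dp [0. 0. 0.] yaw of tool y deg -38.27
dp [0.0006 0.0008 0.04  ] yaw of tool y deg -38.27
spin(+ is cw from above) 0.0002 j7 -0.9716377606405993
```

Request:
carry_out --deltas '[{"hand": 14, "dp": [0, 0, 0.012], "spin": 0}, {"hand": 14, "dp": [0, 0, 0.022], "spin": 0}, {"hand": 14, "dp": [0, 0, 0.03], "spin": 0}, {"hand": 14, "dp": [0, 0, 0.037], "spin": 0}, {"hand": 14, "dp": [0, 0, 0.041], "spin": 0}, {"hand": 14, "dp": [0, 0, 0.041], "spin": 0}]'

```text
time: 27.2
ee_pos: [0.5679, 0.0759, 0.1625]
eef_rot: [0.9, 0.436, 0.001, 0.0]
ft_force: [0.2, 0.7, 4.0]
width: 0.0177
grip_force: 25.0
```

```bash
python3 st.py
```

```text
27.35 [0.5678 0.0759 0.1625] [-0.6  1.1  5.2] tz [0.009 0.015 0.001 0.028] 0.01797876791386405 -0.0008788317973085213
dp [0. 0. 0.] yaw of tool y deg -38.27
```

Request:
carry_out --deltas '[{"hand": 14, "dp": [0, 0, 0], "spin": 0.03}, {"hand": 14, "dp": [0, 0, 0], "spin": 0.06}, {"hand": 14, "dp": [0, 0, 0], "spin": 0.09}, {"hand": 14, "dp": [0, 0, 0], "spin": 0.12}, {"hand": 14, "dp": [0, 0, 0], "spin": 0.15}, {"hand": 14, "dp": [0, 0, 0], "spin": 0.18}, {"hand": 14, "dp": [0, 0, 0], "spin": 0.21}, {"hand": 14, "dp": [0, 0, 0], "spin": 0.24}, {"hand": 14, "dp": [0, 0, 0], "spin": 0.27}, {"hand": 14, "dp": [0, 0, 0], "spin": 0.3}, {"hand": 14, "dp": [0, 0, 0], "spin": 0.33}, {"hand": 14, "dp": [0, 0, 0], "spin": 0.36}, {"hand": 14, "dp": [0, 0, 0], "spin": 0.38}, {"hand": 14, "dp": [0, 0, 0], "spin": 0.39}, {"hand": 14, "dp": [0, 0, 0], "spin": 0.4}, {"hand": 14, "dp": [0, 0, 0], "spin": 0.41}]'

```text
time: 29.0
ee_pos: [0.5677, 0.075, 0.1624]
eef_rot: [0.981, -0.192, 0.0, 0.0]
ft_force: [-0.9, -1.4, 7.2]
width: 0.0178
grip_force: 25.0
```

```bash
python3 st.py
```

```text
29.15 [0.5677 0.075  0.1624] [-1.3 -1.4  6.9] tz [0.097 0.04  0.062 0.054] 0.01772799970633751 -0.25847467593848705
dp [0. 0. 0.] yaw of tool y deg -112.12
```

Request:
carry_out --deltas '[{"hand": 14, "dp": [0, 0, 0], "spin": 0.01}, {"hand": 14, "dp": [0, 0, 0], "spin": 0.02}]'

```text
time: 29.4
ee_pos: [0.5677, 0.075, 0.1624]
eef_rot: [0.975, -0.223, 0.0, 0.0]
ft_force: [-1.5, -1.4, 6.8]
width: 0.0176
grip_force: 25.0
```

```bash
python3 st.py
```

```text
29.55 [0.5677 0.075  0.1624] [-1.3 -1.4  6.2] tz [0.017 0.048 0.096 0.082] 0.017641012111659252 -0.25825174525380135
dp [0. 0. 0.] yaw of tool y deg -115.72
```

Request:
carry_out --deltas '[{"hand": 14, "dp": [0, 0, 0], "spin": 0.01}, {"hand": 14, "dp": [0, 0, 0], "spin": 0.018}]'

```text
time: 29.8
ee_pos: [0.5677, 0.0749, 0.1625]
eef_rot: [0.968, -0.25, 0.0, 0.0]
ft_force: [-1.3, -1.2, 6.7]
width: 0.018
grip_force: 25.0
```

```bash
python3 st.py
```

```text
29.95 [0.5677 0.075  0.1624] [-1.9 -1.3  6. ] tz [0.176 0.129 0.106 0.081] 0.017857633497827277 -0.27881305664777756
dp [0. 0. 0.] yaw of tool y deg -118.95
```

Request:
carry_out --deltas '[{"hand": 14, "dp": [0, 0, 0], "spin": 0.006}, {"hand": 14, "dp": [0, 0, 0], "spin": 0.012}]'

```text
time: 30.2
ee_pos: [0.5677, 0.075, 0.1624]
eef_rot: [0.963, -0.268, 0.0, 0.0]
ft_force: [-1.1, -1.0, 7.3]
width: 0.0175
grip_force: 25.0
```

```bash
python3 st.py
```

```text
30.35 [0.5676 0.0749 0.1624] [-1.  -1.9  6.5] tz [0.153 0.152 0.15  0.132] 0.017743053934103987 -0.2828599512577057
dp [0. 0. 0.] yaw of tool y deg -121.11
```

Request:
carry_out --deltas '[{"hand": 14, "dp": [0, 0, 0], "spin": -0.03}, {"hand": 14, "dp": [0, 0, -0.02], "spin": -0.03}, {"hand": 14, "dp": [0, 0, -0.06], "spin": -0.03}, {"hand": 14, "dp": [0, 0, -0.12], "spin": -0.03}, {"hand": 14, "dp": [0, 0, -0.22], "spin": -0.03}, {"hand": 14, "dp": [0, 0, -0.32], "spin": -0.03}, {"hand": 14, "dp": [0, -0.15, -0.35], "spin": -0.03}, {"hand": 14, "dp": [0, -0.3, -0.35], "spin": -0.03}, {"hand": 14, "dp": [0, -0.4, -0.35], "spin": -0.03}, {"hand": 14, "dp": [0, -0.4, -0.35], "spin": -0.03}, {"hand": 14, "dp": [0, -0.4, -0.35], "spin": -0.03}]'

```text
time: 31.5
ee_pos: [0.6192, 0.1617, 0.25]
eef_rot: [0.975, -0.222, 0.0, -0.0]
ft_force: [-0.5, -0.6, -1.7]
width: 0.0179
grip_force: 25.0
```

```bash
python3 - <<'E'
from h import *
s=read_state();print(s['time'],s['ee_pos'],s['ft_force'],s['width'],s['joint_positions'][6])
im=camera('wrist');slot(WL,'L',s,im);slot(WR,'R',s,im)
E
```

```text
31.5 [0.61915191 0.16173758 0.25002674] [-0.47714139 -0.64687209 -1.74967296] 0.017910187147851517 -2.415116490035693
L px 378.07578 193.2075
177 173 174 174 176 178 185 199 214 225 231 233 232 231 231 232 232 232 232 232
167 167 167 166 166 165 168 173 181 191 205 222 231 231 231 231 231 232 232 232
166 166 167 167 164 163 163 164 165 168 178 200 222 231 231 231 231 231 232 232
168 167 162 164 168 167 162 160 162 164 166 177 200 222 231 231 231 231 232 232
168 155 147 169 197 212 201 180 163 162 164 167 177 198 219 230 232 232 232 232
142 126 144 201 233 245 236 205 159 151 163 164 164 174 199 223 232 231 231 232
 98 112 170 230 247 250 244 212 157 128 140 159 164 165 180 208 229 232 232 232
 82 125 195 242 248 248 242 203 142 104 109 140 161 163 167 189 217 230 232 232
 88 148 214 245 248 247 244 215 146  90  83 106 142 159 162 173 202 226 232 232
 84 152 226 246 248 248 246 223 142  82  73  84 126 157 163 165 195 223 232 231
 70 141 225 248 248 248 245 212 132  91  73  71 110 148 162 165 188 218 231 231
 73 125 204 245 248 248 244 209 145 101  71  63  92 134 157 163 179 212 229 23
[... 1565 characters left out ...]
 230 218 196 168 168 184 199 211 218 220 220 220 219 220 221
 97 116 187 236 248 248 238 196 135 141 161 176 192 209 218 220 219 219 220 220
 72  92 162 233 250 250 241 189 121 114 135 155 173 194 212 218 219 219 219 220
 72  79 123 190 235 250 241 189 120  87 102 134 158 175 194 212 218 219 219 220
 73  74  89 129 178 215 223 177 103  68  80 109 142 163 179 199 214 219 220 219
 74  73  74  83 105 148 180 158  89  66  70  91 127 154 167 188 211 220 219 219
 74  73  72  71  73  92 108  98  72  69  68  84 120 150 162 182 207 220 219 219
 74  73  72  72  71  71  73  71  70  70  69  77 113 148 164 175 198 215 219 219
 74  73  72  71  70  68  66  68  70  70  68  71 107 147 165 169 187 208 218 219
```

Both slots now run along the box's y (edge vertical in both top views), so both screws are home. Next is the tub.

```bash
python3 - <<'E'
from h import *
s=read_state();togo(s,[.48,.305,.25],79);print(s['joint_positions'][6])
E
```

```text
dp [-7.520e-01 -2.778e-01 -1.000e-04] yaw of tool y deg -115.74
spin(+ is cw from above) -0.0819 j7 -2.4149164021978806
-2.4149164021978806
```

Request:
carry_out --deltas '[{"hand": 14, "dp": [-0.1, -0.04, 0], "spin": -0.6}, {"hand": 14, "dp": [-0.2, -0.08, 0], "spin": -0.6}, {"hand": 14, "dp": [-0.3, -0.11, 0], "spin": -0.6}, {"hand": 14, "dp": [-0.4, -0.15, 0], "spin": -0.6}, {"hand": 14, "dp": [-0.5, -0.18, 0], "spin": -0.6}, {"hand": 14, "dp": [-0.6, -0.22, 0], "spin": -0.6}, {"hand": 14, "dp": [-0.7, -0.26, 0], "spin": -0.6}, {"hand": 14, "dp": [-0.752, -0.278, 0], "spin": -0.6}, {"hand": 14, "dp": [-0.752, -0.278, 0], "spin": -0.6}, {"hand": 14, "dp": [-0.752, -0.278, 0], "spin": -0.6}, {"hand": 14, "dp": [-0.752, -0.278, 0], "spin": -0.6}, {"hand": 14, "dp": [-0.752, -0.278, 0], "spin": -0.6}, {"hand": 14, "dp": [-0.752, -0.278, 0], "spin": -0.6}]'

```text
time: 32.85
ee_pos: [0.4802, 0.304, 0.2501]
eef_rot: [0.752, 0.659, 0.0, 0.001]
ft_force: [0.7, 0.3, -0.9]
width: 0.0176
grip_force: 25.0
```

Request:
carry_out --deltas '[{"hand": 14, "dp": [0, 0, 0], "spin": -0.48}, {"hand": 14, "dp": [0, 0, 0], "spin": -0.48}, {"hand": 14, "dp": [0, 0, 0], "spin": -0.48}, {"hand": 14, "dp": [0, 0, 0], "spin": -0.48}, {"hand": 14, "dp": [0, 0, 0], "spin": -0.48}, {"hand": 14, "dp": [0, 0, 0], "spin": -0.48}, {"hand": 14, "dp": [0, 0, 0], "spin": -0.48}, {"hand": 14, "dp": [0, 0, 0], "spin": -0.48}, {"hand": 14, "dp": [0, 0, 0], "spin": -0.48}, {"hand": 14, "dp": [0, 0, 0], "spin": -0.48}, {"hand": 14, "dp": [0, 0, 0], "spin": -0.48}, {"hand": 14, "dp": [0, 0, 0], "spin": -0.48}]'

```text
time: 34.05
ee_pos: [0.4801, 0.3046, 0.2498]
eef_rot: [0.101, 0.995, -0.0, 0.0]
ft_force: [-0.0, -0.0, -0.6]
width: 0.0181
grip_force: 25.0
```

```bash
python3 - <<'E'
from h import *
s=read_state();print(s['time'],s['ee_pos'],s['width'],s['ft_force'],s['joint_positions'][6]);togo(s,[.48,.305,.116],79)
im=camera('wrist');h=cv2.cvtColor(im,cv2.COLOR_RGB2HSV);m=cv2.inRange(h,(105,120,30),(125,255,255))
m=cv2.morphologyEx(m,cv2.MORPH_OPEN,np.ones((5,5)));p=cv2.findNonZero(m);hull=cv2.approxPolyDP(cv2.convexHull(p),6,True)[:,0]
for q in hull:print(q,wz(s,q.astype(float),.09)[:2].round(3))
E
```

```text
34.05 [0.48010535 0.30457919 0.24976656] 0.018066602208635856 [-0.02821031 -0.02442984 -0.6114811 ] 0.5656116153117571
dp [0.0012 0.0018 0.5351] yaw of tool y deg 78.4
spin(+ is cw from above) -0.0033 j7 0.5656116153117571
[365 264] [0.571 0.373]
[328 274] [0.575 0.336]
[224 275] [0.556 0.238]
[192  78] [0.376 0.256]
[365  64] [0.394 0.396]
```

Request:
carry_out --deltas '[{"hand": 14, "dp": [0.022, 0.03, 0.1], "spin": -0.023}, {"hand": 14, "dp": [0.022, 0.03, 0.25], "spin": -0.023}, {"hand": 14, "dp": [0.022, 0.03, 0.4], "spin": -0.023}, {"hand": 14, "dp": [0.022, 0.03, 0.48], "spin": -0.023}, {"hand": 14, "dp": [0.022, 0.03, 0.52], "spin": -0.023}, {"hand": 14, "dp": [0.022, 0.03, 0.535], "spin": -0.023}, {"hand": 14, "dp": [0.022, 0.03, 0.543], "spin": -0.023}, {"hand": 14, "dp": [0.022, 0.03, 0.547], "spin": -0.023}, {"hand": 14, "dp": [0.022, 0.03, 0.547], "spin": -0.023}]'

```text
time: 35.0
ee_pos: [0.4763, 0.3142, 0.1135]
eef_rot: [0.062, 0.998, 0.0, 0.001]
ft_force: [-0.3, -0.4, -1.0]
width: 0.018
grip_force: 25.0
```

```bash
python3 st.py
```

```text
35.15 [0.4762 0.314  0.1132] [ 0.5  0.  -1.5] tz [-0.011  0.022  0.009  0.018] 0.017939267381013042 -0.003602450742619112
dp [0. 0. 0.] yaw of tool y deg 82.85
```

Request:
carry_out --deltas '[{"hand": 14, "dp": [0, 0, 0.005], "spin": 0}, {"hand": 14, "dp": [0, 0, 0.006], "spin": 0}, {"hand": 30, "dp": [0, 0, 0.006], "spin": 0}, {"hand": 60, "dp": [0, 0, 0.006], "spin": 0}, {"hand": 60, "dp": [0, 0, 0.006], "spin": 0}, {"hand": 60, "dp": [0, 0, 0.006], "spin": 0}, {"hand": 60, "dp": [0, 0, -0.05], "spin": 0}, {"hand": 60, "dp": [0, 0, -0.2], "spin": 0}, {"hand": 60, "dp": [0, 0, -0.4], "spin": 0}, {"hand": 60, "dp": [0, 0, -0.6], "spin": 0}, {"hand": 60, "dp": [0, 0, -0.7], "spin": 0}, {"hand": 60, "dp": [0, 0, -0.7], "spin": 0}, {"hand": 60, "dp": [0, 0, -0.7], "spin": 0}]'

```text
time: 36.5
ee_pos: [0.4759, 0.3141, 0.2884]
eef_rot: [0.062, 0.998, 0.0, 0.001]
ft_force: [-0.4, 0.1, -0.8]
width: 0.0598
grip_force: 0.0
```

```bash
python3 - <<'E'
from h import *
s=read_state();print(s['time'],s['ee_pos'],s['width'],s['ft_force'])
for n in('wrist','scene','side'):
    im=camera(n);cv2.imwrite(f'pics/end_{n}.png',im[:,:,::-1]);h=cv2.cvtColor(im,cv2.COLOR_RGB2HSV);m=cv2.inRange(h,(3,190,60),(13,255,255))
    k,l,st,c=cv2.connectedComponentsWithStats(m)
    for i in np.argsort(-st[1:,4])[:3]+1:
        print(n,st[i],c[i].round(1),cv2.minAreaRect(cv2.findNonZero((l==i).astype('u1')))[1:] if st[i,4]>5 else '')
sc,sd=get_calibration('scene'),get_calibration('side')
for X in((.476,.313,.09),(.476,.313,.02),(.39,.325,.09),(.565,.30,.09)):print(X,proj(sc,X).round(),proj(sd,X).round(),proj(get_calibration('wrist'),X,*wristRt(s)).round())
E
```

```text
36.5 [0.47585823 0.31406462 0.28843522] 0.05984463544196307 [-0.35328025  0.14160725 -0.78442508]
wrist [266 159  18   4  32] [274.5 161.1] ((3.0, 17.0), 90.0)
wrist [265 127   1  31  31] [265. 142.] ((30.0, 0.0), -90.0)
wrist [284 142   1  16  16] [284.  149.5] ((15.0, 0.0), -90.0)
scene [408 160  14   6  60] [415.2 162.6] ((5.0, 13.0), 90.0)
scene [83 16  2  2  2] [83.5 16.5] 
scene [85 24  1  1  1] [85. 24.] 
side [183 239  36  18 260] [202.2 249. ] ((16.280733108520508, 35.11897277832031), 86.42366790771484)
side [192 145  20  14 104] [201.7 151.6] ((4.961389064788818, 21.954145431518555), 60.2551155090332)
side [198 238   1   1   1] [198. 238.] 
(0.476, 0.313, 0.09) [418. 183.] [221. 157.] [275. 178.]
(0.476, 0.313, 0.02) [411. 207.] [223. 176.] [275. 165.]
(0.39, 0.325, 0.09) [410. 165.] [193. 158.] [276.  86.]
(0.565, 0.3, 0.09) [426. 204.] [249. 156.] [273. 261.]
```

```bash
python3 - <<'E'
from h import *
s=read_state();rs=[ray(get_calibration('scene'),(415,162.6)),ray(get_calibration('side'),(201.7,151.6)),ray(get_calibration('wrist'),(274.5,144),*wristRt(s))]
A=np.zeros((3,3));b=np.zeros(3)
for o,d in rs:
    d=d/np.linalg.norm(d);P=np.eye(3)-np.outer(d,d);A+=P;b+=P@o
X=np.linalg.solve(A,b);print('bar',X,[np.linalg.norm(np.cross(X-o,d/np.linalg.norm(d))).round(4) for o,d in rs])
# tub rim check: blue hull corners in scene before/after
for f in('scene0','end_scene','side0','end_side'):
    im=cv2.imread(f'pics/{f}.png');im=cv2.resize(im,(560,420));h=cv2.cvtColor(im,cv2.COLOR_BGR2HSV);m=cv2.inRange(h,(110,150,30),(125,255,255))
    k,l,st,c=cv2.connectedComponentsWithStats(m);j=[i for i in range(1,k) if st[i,0]>170];i=max(j,key=lambda i:st[i,4]);print(f,st[i])
E
```

```text
bar [0.42926766 0.31639366 0.11704679] [np.float64(0.001), np.float64(0.0093), np.float64(0.0093)]
scene0 [ 382  165   79   72 2045]
end_scene [ 381  165   80   72 1799]
side0 [193 148  59  45 262]
end_side [189 148  63  46 567]
```

Request:
carry_out --deltas '[{"hand": 60, "dp": [0, 0, -0.1], "spin": 0}, {"hand": 60, "dp": [0, 0, -0.2], "spin": 0}, {"hand": 60, "dp": [0, 0, -0.2], "spin": 0}, {"hand": 60, "dp": [0, 0, -0.2], "spin": 0}, {"hand": 60, "dp": [0, 0, -0.2], "spin": 0}, {"hand": 60, "dp": [0, 0, -0.2], "spin": 0}]'

```text
time: 37.25
ee_pos: [0.4757, 0.3136, 0.3365]
eef_rot: [0.062, 0.998, -0.001, -0.001]
ft_force: [-0.7, -0.7, -0.6]
width: 0.06
grip_force: 0.0
```

```bash
python3 - <<'E'
from h import *
for n in('scene','side'):
    h=cv2.cvtColor(camera(n),cv2.COLOR_RGB2HSV);m=cv2.inRange(h,(3,190,60),(13,255,255));k,l,st,c=cv2.connectedComponentsWithStats(m)
    for i in np.argsort(-st[1:,4])[:2]+1:print(n,st[i],c[i].round(1))
print(read_state()['time']);print(close_job())
E
```

```text
scene [408 160  14   6  59] [415.1 162.5]
scene [80  0  1  1  1] [80.  0.]
side [182 239  36  19 258] [202.1 249. ]
side [192 145  20  14 104] [201.7 151.6]
37.35
the job is handed in; nothing more can be done
None
```

I handed the job in at 37.4 s: both lid screws are home and the key rests blade down in the tub, but because the tool only points down I could not stand the key upright by its shank, so I picked it up by the shank, leaned it on the box edge and moved it into the right screw by its crossbar ends before letting go and turning.

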